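Clamp the sample jars on the shaker

TASK

Get the bench shaker ready to run: fold its clear guard fully down, stand every sample jar from the bench upright on the platform between the fence and the clamp bar, then turn the two knobs alternately in small steps, so that neither end of the bar ever runs more than about a centimetre ahead of the other, until the bar is square and its sprung strip presses on the jars without being pushed right in. Last, fold the guard back up until it rests shut over the clamped jars; leave everything else on the bench alone.

Things in the scene. Friction and masses are not known exactly. Their poses are not given: they have to be found in the camera images.
- shaker: low grey bench shaker fixed to the bench, 195 x 340 mm. Origin on the bench under its middle; x to its back, y to its left, z up. Platform top z 0.030. Fixed fence along y: front face x +0.062, top z 0.044, y +-0.105. In front of it the movable clamp bar, top z 0.044. Gear housings (38 x 34 mm, top z 0.088) at (-0.055, +-0.145), a knob on each.
- row_mid (a point): point on the platform top, 21 mm in front of the middle of the fence (shaker x 0.041, y 0, z 0.030), axes as the shaker's: a clamped jar's axis is at x = 0 here, anywhere from y -0.08 to +0.08.
- bar_left (a point): left end of the clamp bar, on its rear face, z 0.042 (shaker y about +0.145)
- bar_right (a point): right end of the clamp bar, on its rear face, z 0.042 (shaker y about -0.145)
- bar_mid (a point): middle of the clamp bar's rear face, z 0.038; y runs along the bar. The bar carries a black rubber strip (200 mm long) on springs, whose face stands 13 mm behind this rear face when free and 5 mm when pressed fully in. With both knobs at 0 the free strip is 71 mm from the fence.
- strip (a joint): how far the sprung strip is pressed into the bar, m: 0 free, 0.008 fully in; about 1.5 N to start and 0.5 N per mm.
- knob_left (a joint): angle of the left knob, rad; grows clockwise seen from above (-0.4 to 7.5). Each rad moves the bar's left end 6 mm toward the fence, each knob its own end (their axes are 290 mm apart). It stays where it is left (0.06 N m friction).
- knob_right (a joint): angle of the right knob, likewise for the bar's right end; also clockwise to close. Its axis drifts up to 2 mm along the shaker as the bar moves.
- knob_left_grip (a point): left knob, upright black knurled cylinder of 36 mm diameter and 26 mm height, white line on top; this point is on its vertical axis half-way up (z 0.109; knob from z 0.096 to 0.122).
- knob_right_grip (a point): the same on the right knob
- guard (a joint): clear guard flap hinged along its bottom edge at the front of the shaker, rad: 0 shut (leans 45 deg back over the clamp), 0.785 upright, 2.356 fully down (level, in front of the shaker). It falls to the side to which it leans, and rests there.
- guard_bar (a point): middle of the guard's steel handle bar: round, 10 mm diameter, 120 mm long along the shaker's y, 115 mm from the hinge line; the flap's edge begins 34 mm nearer the hinge
- guard_hinge (a point): middle of the guard's hinge line (along shaker y), at shaker x -0.085, z 0.045
- jar_a_mid (a point): squat upright sample jar with a flat grey screw cap, 42 mm diameter, 40 mm tall; point at its centre, half-way up, z along its axis. Two or three of the four jars are present; None if absent.
- jar_b_mid (a point): squat upright sample jar with a flat grey screw cap, 42 mm diameter, 40 mm tall; point at its centre, half-way up, z along its axis. Two or three of the four jars are present; None if absent.
- jar_c_mid (a point): squat upright sample jar with a flat grey screw cap, 42 mm diameter, 40 mm tall; point at its centre, half-way up, z along its axis. Two or three of the four jars are present; None if absent.
- jar_d_mid (a point): squat upright sample jar with a flat grey screw cap, 42 mm diameter, 40 mm tall; point at its centre, half-way up, z along its axis. Two or three of the four jars are present; None if absent.
- drop_w: dropper bottle, 25 x 77 mm, bystander; origin under its centre
- vial_g: screw-cap vial, 24 x 48 mm, bystander; origin under its centre
- vial_a: screw-cap vial, 24 x 48 mm, bystander; origin under its centre
- cap: loose screw cap, 24 x 18 mm, bystander; origin under its centre
- plate: microplate 128 x 86 x 15 mm, bystander; origin under its centre
- box_cuv: carton of cuvettes 60 x 100 x 32 mm, bystander; origin under its centre
- timer_b: bench timer 62 x 62 x 17 mm, bystander; origin under its centre
Not all that is in view belongs to the job. What is shaped like the part that bears jar_b_mid but blue is not meant.

How it is judged (in metres and radians):
On the way, in this order (a step that is already met when the one before it is completed fails the run):
1. the guard is folded fully down (within 0.15 rad) (value of joint guard above 2.2 rad), for 0.2 s.
2. every jar that is present stands upright on the platform between fence and strip (x of jar_a_mid in the frame of row_mid between -0.032 and 0.006 m and y of jar_a_mid in the frame of row_mid between -0.085 and 0.085 m and z of jar_a_mid in the frame of row_mid between 0.016 and 0.024 m and angle between each of jar_a_mid, jar_b_mid, jar_c_mid, jar_d_mid's own z axis and vertical below 0.12 rad and x of jar_b_mid in the frame of row_mid between -0.032 and 0.006 m and y of jar_b_mid in the frame of row_mid between -0.085 and 0.085 m and z of jar_b_mid in the frame of row_mid between 0.016 and 0.024 m and x of jar_c_mid in the frame of row_mid between -0.032 and 0.006 m and y of jar_c_mid in the frame of row_mid between -0.085 and 0.085 m and z of jar_c_mid in the frame of row_mid between 0.016 and 0.024 m and x of jar_d_mid in the frame of row_mid between -0.032 and 0.006 m and y of jar_d_mid in the frame of row_mid between -0.085 and 0.085 m and z of jar_d_mid in the frame of row_mid between 0.016 and 0.024 m and value of joint guard above 2.2 rad), for 0.3 s.
3. the bar is square (within 1 degree) and its strip is pressed in 1 to 7 mm by the jars, all standing against the fence (x of jar_a_mid in the frame of row_mid between -0.0035 and 0.004 m and y of jar_a_mid in the frame of row_mid between -0.085 and 0.085 m and z of jar_a_mid in the frame of row_mid between 0.016 and 0.024 m and angle between each of jar_a_mid, jar_b_mid, jar_c_mid, jar_d_mid's own z axis and vertical below 0.12 rad and x of jar_b_mid in the frame of row_mid between -0.0035 and 0.004 m and y of jar_b_mid in the frame of row_mid between -0.085 and 0.085 m and z of jar_b_mid in the frame of row_mid between 0.016 and 0.024 m and x of jar_c_mid in the frame of row_mid between -0.0035 and 0.004 m and y of jar_c_mid in the frame of row_mid between -0.085 and 0.085 m and z of jar_c_mid in the frame of row_mid between 0.016 and 0.024 m and x of jar_d_mid in the frame of row_mid between -0.0035 and 0.004 m and y of jar_d_mid in the frame of row_mid between -0.085 and 0.085 m and z of jar_d_mid in the frame of row_mid between 0.016 and 0.024 m and value of joint strip between 0.001 and 0.007 m and angle between the y axis of bar_mid and the y axis of shaker, either way round below 0.0172 rad), for 0.3 s.
At the end, for the whole second after the job is handed in: Present jars stand upright (7 deg), axes within 3.5 mm of the row against the fence and 85 mm of its middle; bar square within 1 deg, strip pressed in 1 to 7 mm; guard shut (within 0.08 rad) (all of step 3 and value of joint guard below 0.08 rad); the robot touches nothing.
It fails at once if the clamp bar goes crooked: one end more than 14.5 mm ahead of the other (0.05 rad) (angle between the y axis of bar_mid and the y axis of shaker, either way round above 0.05 rad).
It fails at once if a bystander (dropper bottle, vials, cap, microplate, carton, timer) is moved more than 30 mm (distance of any of drop_w, vial_g, vial_a, cap, plate, box_cuv, timer_b from where it was at the start of the episode above 0.03 m).
Of jar_a, jar_b, jar_c, jar_d only 2 to 3 are there at a start; the rules pass over those that are not, and their reading is None.
At some moment in a run one of jar_a, jar_b, jar_c, jar_d may be knocked a few centimetres aside while the robot is not near it.
Once in a run the grip may slacken for a moment while it holds something.
It also fails if it takes over 210 s, if anything falls off the work surface, if the arm or the gripper's body presses on something with over 40 N, if the wrist force passes 120 N, or if a joint passes its speed limit or range.

ROBOT

A 7-joint arm with a two-finger parallel gripper is mounted at the origin on a cart in front of the work surface, level with it; the furniture and walls round the work are solid. World frame = base frame: x ahead of the robot, y to its left, z up, the work surface at z = 0. Lengths are in mm, angles in rad, forces in N, time in s.
With the tool pointing down it reaches from about 400 to 925 mm from the base axis. Payload 4.1 kg.
Tool frame: the origin (TCP) lies midway between the tips of the shut fingers; the grasp point (between the pads) lies 19 mm behind it; z points along the fingers, y is the line along which they close (so a half turn about z gives the same grasp; the last joint's range is limited). The gripper opens to 85 mm and grips with 20 to 120 N. Pads are 22 mm wide; open, the fingers measure 114 mm over their backs; the gripper's body (76 mm by 85 mm) begins 54 mm behind the grasp point. The pads swing forward as they close: fully open they stand 13 mm farther back than shut.
Start: joints at [1.227, 0.398, 0.045, 1.537, -0.019, 1.207, -0.051], TCP at [157.571, -630.646, 231.347] pointing down, gripper open.
Joint ranges: [-2.82, 2.82], [-0.49, 2.23], [-1.37, 1.46], [0, 2.46], [-1.36, 4.5], [0.23, 2], [-2.94, 2.94]. Speed limits (rad/s): [2.57, 2.57, 3.14, 3.14, 3.14, 3.14, 3.14].

INTERFACE

Orientations are given as a unit quaternion [x, y, z, w].
In Python, from plant import status, imaging, workorder gives the robot as it stands.
- The arm moves only by the tool arm_command, never from a script. Its argument "series" is text: rows parted by semicolons, each of 7 numbers parted by spaces: the turn, a rotation vector about the tool's x, y, z in degrees, then the shift along the tool's x, y, z in m, then the finger opening in m, from 0 to 0.0854. In form: rx ry rz tx ty tz hand; .... A call has 1 to 20 rows; each row shifts and turns the commanded pose from where the row before left it, along the tool's axes as they then stand; what a row does not reach is not made up. A row lasts 1/10 s, in which the tool goes at most 50 mm and 8.59 degrees, less where a joint would pass 70% of its speed; a pose out of reach is approached as far as the arm can. A call with a gripper value outside its range is refused whole. The fingers move at their own pace and stop on an object; "force" is the grip in N (left out, the last holds). Time passes only in rows, so rows that do not move let the fingers close. It gives the time, the measured TCP pose, the force, the opening and the grip force at its end, in the units of the state.
- status.get_obs(): the state, without advancing time (a new reading comes with each control period).
- imaging.snapshot(name): name is "scene" or "top" or "wrist"; returns a dict with "color" (420x560x3 uint8, blue, green, red), "intrinsics" (3x3 intrinsics, pixels), "xyz" and "orientation" of the camera in the world. Camera axes: x right, y down, z forward; pixel columns grow to the right and rows downward; lengths in mm; the calibration is good to about 2 mm. The wrist camera is an equidistant fisheye: a pixel r from the principal point sees the ray r / f radians off the axis. A picture is of the moment at which its call begins. There is no depth.
- workorder.hand_in(): hands the job in; it is judged then, once.
The state is a dict: "time_s": time; "joint_positions": joint angles; "qvel": joint speeds; "joint_efforts": joint torques, N m; "position": TCP position; "tool_rot": TCP orientation; "wrist_force": force on the tool from outside, world axes, zero at the start; "torque": the same for the moment, N m; "finger_gap": opening from 0.0 (shut) to 1.0 (fully open); "finger_force": force on a finger pad.
Only numpy, scipy, OpenCV 4.12 (cv2) and the standard library are available. Lean on these libraries where they do the work, as an engineer would, in place of code of your own. Each camera call takes 0.05 s, during which the arm holds its last target. There are 200 camera calls.

## Working session

There is one attempt and no reset: what is moved stays moved. The work goes in short steps, Python scripts to look and compute and a tool call to move; the robot and the scene stay as the last step left them, time stands still between calls to the robot, and variables do not carry over. Pictures are saved under pics/ and viewed, at most 14 in all, crops included, and the job is handed in when it is done.

Besides the shell and the picture viewer there is one more tool, called as name(argument=value, ...) on one line, values as JSON. arm_command: Moves the arm, as the interface text tells. Its arguments: {"type":"object","properties":{"series":{"type":"string"},"force":{"type":"number"}},"required":["series"]}

```bash
ls; mkdir -p pics; cat > h.py <<'E'
import numpy as np, cv2
from scipy.spatial.transform import Rotation as R
from plant import status, imaging, workorder
def snap(n,f=None):
    s=imaging.snapshot(n)
    if f: cv2.imwrite('pics/'+f+'.png',s['color'])
    return s
def ray(s,u,v,fish=False):
    K=np.array(s['intrinsics']); x=(u-K[0,2])/K[0,0]; y=(v-K[1,2])/K[1,1]
    if fish:
        r=np.hypot(x,y); d=np.array([x/r*np.sin(r),y/r*np.sin(r),np.cos(r)]) if r>1e-9 else np.array([0,0,1.])
    else: d=np.array([x,y,1.])
    return np.array(s['xyz'],float),R.from_quat(s['orientation']).apply(d/np.linalg.norm(d))
def onz(s,u,v,z,fish=False):
    o,d=ray(s,u,v,fish); return o+d*(z-o[2])/d[2]
def proj(s,p,fish=False):
    K=np.array(s['intrinsics']); q=R.from_quat(s['orientation']).inv().apply(np.array(p,float)-s['xyz'])
    if fish:
        r=np.hypot(q[0],q[1]); t=np.arctan2(r,q[2]); q=np.array([q[0]/r*t,q[1]/r*t,1])
    return K[0,0]*q[0]/q[2]+K[0,2],K[1,1]*q[1]/q[2]+K[1,2]
def tool(dw):  # world shift (mm) -> tool axes m
    o=status.get_obs(); return R.from_quat(o['tool_rot']).inv().apply(dw)/1000
E
python3 - <<'E'
from h import *
for n in('scene','top','wrist'):
    s=snap(n,n+'0'); print(n,s['xyz'],s['orientation'],s['intrinsics'])
o=status.get_obs(); print(o)
a=[cv2.imread(f'pics/{n}0.png') for n in('top','scene')]
E
```

```text
pics
scene [  13.75988942  952.21837838 1196.22451264] [-0.24335119  0.89680387 -0.35403243  0.10575468] [[478.08320756   0.         288.74725333]
 [  0.         478.08320756 208.57156343]
 [  0.           0.           1.        ]]
top [  60.53062823  176.31825702 1797.99214301] [-0.63167918  0.76187042 -0.10954513  0.09238366] [[484.73594      0.         280.44284424]
 [  0.         484.73594    216.26719183]
 [  0.           0.           1.        ]]
wrist [ 220.39791102 -614.28552063  372.82218627] [ 0.78117222 -0.6103518  -0.08126377  0.10313505] [[325.1922621    0.         278.5390602 ]
 [  0.         325.1922621  210.86866158]
 [  0.           0.           1.        ]]
{'time_s': 0.15, 'joint_positions': array([ 1.22699832,  0.39902337,  0.04503209,  1.53756584, -0.01872937,
        1.2069055 , -0.05071481]), 'qvel': array([ 0.0005755 , -0.00107056, -0.00161252, -0.00469601,  0.00047781,
        0.00051736, -0.00020315]), 'joint_efforts': array([ 3.53713105e-03, -4.75560093e+01,  1.36720542e+00, -2.54511774e+01,
        1.16998734e-02,  6.50911446e-03,  9.48178496e-07]), 'position': array([ 157.46179193, -630.15059344,  230.51214188]), 'tool_rot': array([ 9.92512581e-01,  1.22140198e-01, -1.26486636e-04, -7.29386109e-04]), 'wrist_force': array([ 0.06051198,  0.06049213, -0.43379457]), 'torque': array([-0.04745585,  0.02421718, -0.01869687]), 'finger_force': 0.0, 'finger_gap': 0.9994205625717317}
```

View pics/top0.png

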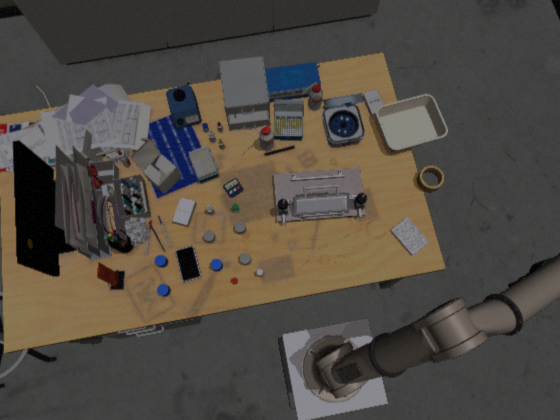

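View pics/scene0.png

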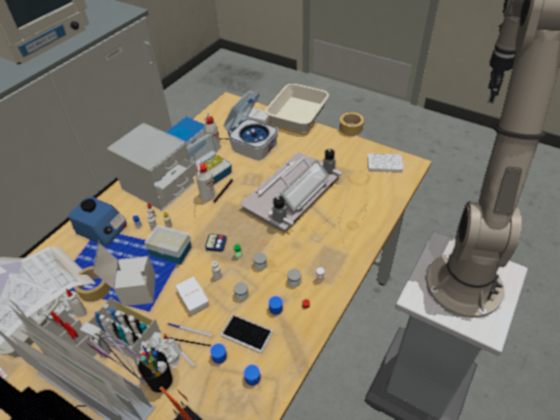

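The top view shows the shaker at about (320,193), with its knobs at (283,204) and (361,200). Three grey-capped jars are at (209,237), (240,228) and (245,259); the blue decoys are at (160,261), (163,290) and (216,265).

```bash
python3 - <<'E'
from h import *
s=snap('top','t1'); c=snap('scene','s1')
for n,u,v,z in [('kL',283,203,122),('kR',361,199,122),('jar1',209,237,40),('jar2',240,228,40),('jar3',245,259,40),('white',260,272,40),('timer?',233,187,17),('fenceL',290,178,44),('fenceR',344,175,44)]:
    p=onz(s,u,v,z); print(n,p.round(),'scene',np.round(proj(c,p)))
a=cv2.resize(s['color'][150:290,190:380],None,fx=4,fy=4,interpolation=3)
cv2.imwrite('pics/t1c.png',a)
E
```

```text
kL [596.  70. 122.] scene [279. 199.]
kR [ 558. -212.  122.] scene [331. 153.]
jar1 [542. 361.  40.] scene [243. 288.]
jar2 [555. 242.  40.] scene [262. 258.]
jar3 [435. 243.  40.] scene [296. 274.]
white [377. 197.  40.] scene [321. 271.]
timer? [730. 243.  17.] scene [216. 241.]
fenceL [716.  20.  44.] scene [258. 194.]
fenceR [ 689. -188.   44.] scene [295. 161.]
```

View pics/t1c.png

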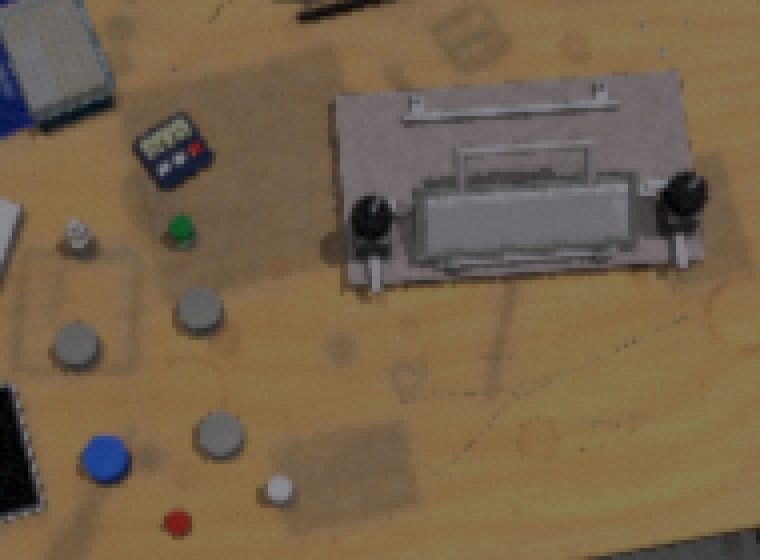

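arm_command(series="0 0 0 0.0417 -0.0272 0 0;0 0 0 0.0417 -0.0272 0 0;0 0 0 0.0417 -0.0272 0 0;0 0 0 0.0417 -0.0272 0 0;0 0 0 0.0417 -0.0272 0 0;0 0 0 0.0417 -0.0272 0 0;0 0 0 0.0417 -0.0272 0 0;0 0 0 0.0417 -0.0272 0 0;0 0 0 0.0417 -0.0272 0 0;0 0 0 0.0417 -0.0272 0 0;0 0 0 0.0417 -0.0272 0 0;0 0 0 0.0417 -0.0272 0 0;0 0 0 0.0417 -0.0272 0 0;0 0 0 0.0417 -0.0272 0 0;0 0 0 0.0417 -0.0272 0 0;0 0 7.2 0 0 0 0;0 0 7.2 0 0 0 0;0 0 7.2 0 0 0 0;0 0 0 0 0 0 0;0 0 0 0 0 0 0", force=40)

```text
time_s: 2.25
position: [665.4, -83.2, 231.2]
tool_rot: [0.998, -0.065, -0.0, 0.0]
wrist_force: [0.1, 0.4, -0.3]
finger_gap: -0.0
finger_force: 0.0
```

```bash
python3 - <<'E'
from h import *
o=status.get_obs(); print(o['position'].round(1),R.from_quat(o['tool_rot']).as_matrix().round(3),o['joint_positions'].round(2))
w=snap('wrist','w1'); print(w['xyz'])
E
```

```text
[665.4 -83.2 231.2] [[ 0.992 -0.129 -0.   ]
 [-0.129 -0.992 -0.   ]
 [-0.     0.    -1.   ]] [ 0.23  0.44 -0.23  1.48  0.11  1.24 -1.72]
[729.74728065 -91.52021616 373.61634538]
```

View pics/w1.png

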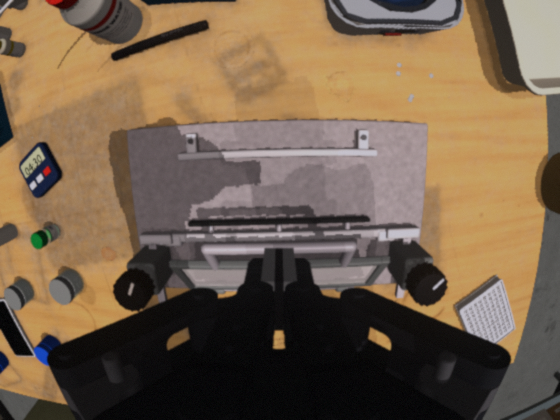

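The wrist view shows the fence from (180,157) to (377,153) and the knob tops at about (135,288) and (428,284). The bar rear edge runs from (140,236) to (420,230), with the black strip in front of the fence at (188..370,220).

```bash
python3 - <<'E'
from h import *
w=snap('wrist')
for n,u,v,z in [('kL',135,288,122),('kR',428,284,122),('fL',180,157,44),('fR',377,153,44),('barL',142,236,44),('barR',419,230,44),('strL',189,222,44),('strR',369,218,44)]:
    print(n,onz(w,u,v,z,True).round(1))
i=w['color']
for cx,cy in((135,288),(428,284)):
    g=cv2.cvtColor(i[cy-30:cy+30,cx-30:cx+30],6); m=(g<45).astype(np.uint8)
    n,l,st,ce=cv2.connectedComponentsWithStats(m); k=1+np.argmax(st[1:,4]); print(st[k],ce[k]+[cx-30,cy-30])
cv2.imwrite('pics/w1c.png',cv2.resize(i[140:310,100:460],None,fx=2.2,fy=2.2,interpolation=3))
E
```

```text
kL [605.6  60.8 122. ]
kR [ 573.3 -213.4  122. ]
fL [712.9  14.1  44. ]
fR [ 690.2 -190.3   44. ]
barL [632.5  78.4  44. ]
barR [ 598.3 -236.4   44. ]
strL [642.   17.9  44. ]
strR [ 620.9 -176.6   44. ]
[   9    0   51   53 1711] [140.01928697 283.34248977]
[   0    0   48   51 1513] [420.38532716 279.37937872]
```

View pics/w1c.png

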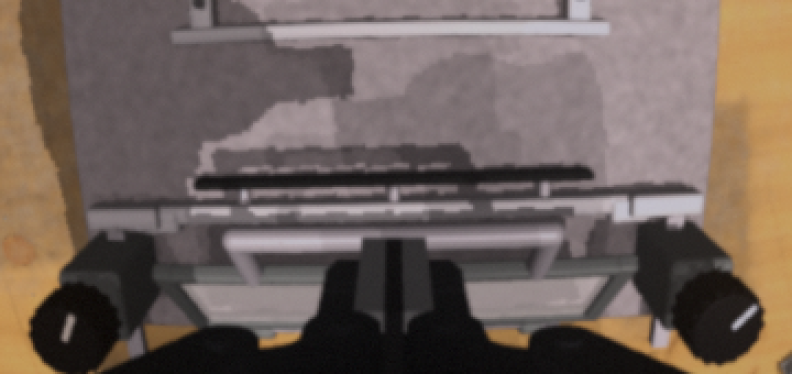

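arm_command(series="0 0 0 0 0 0.04 0;0 0 0 0 0 0.04 0;0 0 0 0 0 0.036 0;0 0 0 -0.01 0 0 0;0 0 0 -0.012 0 0 0;0 0 0 -0.012 0 0 0;0 0 0 -0.012 0 0 0;0 0 0 -0.012 0 0 0;0 0 0 -0.012 0 0 0;0 0 0 -0.012 0 0 0;0 0 0 -0.012 0 0 0;0 0 0 -0.012 0 0 0;0 0 0 -0.012 0 0 0;0 0 0 -0.012 0 0 0;0 0 0 -0.012 0 0 0;0 0 0 -0.012 0 0 0;0 0 0 0 0 0 0;0 0 0 0 0 -0.05 0.08;0 0 0 0 0 -0.05 0.08;0 0 0 0 0 -0.02 0.08")

```text
time_s: 4.35
position: [515.8, -62.9, 240.4]
tool_rot: [0.998, -0.066, 0.004, 0.0]
wrist_force: [1.0, -0.6, -0.3]
finger_gap: 0.509
finger_force: 0.0
```

```bash
python3 - <<'E'
from h import *
t=snap('top');w=snap('wrist')
a=cv2.resize(t['color'][150:290,190:380],(532,392),interpolation=3)
b=w['color'][:392]
cv2.imwrite('pics/m2.png',cv2.resize(np.hstack([a,b]),None,fx=.73,fy=.73,interpolation=3))
o=status.get_obs(); print(o['position'],o['time_s'])
i=t['color'][200:300,180:280]; hsv=cv2.cvtColor(i,40)
m=((hsv[...,1]<60)&(hsv[...,2]>80)).astype(np.uint8)
n,l,st,ce=cv2.connectedComponentsWithStats(m)
for k in range(1,n):
    if st[k,4]>25: print(st[k],(ce[k]+[180,200]).round(1),onz(t,*(ce[k]+[180,200]),40).round(1))
E
```

```text
[515.7474853  -62.98837618 239.41036607] 4.45
[  0   0  16  25 295] [185.8 210.4] [661.7 433.3  40. ]
[26  5  7  7 33] [208.9 208.1] [654.6 345.4  40. ]
[55 22 11 10 88] [239.5 226.5] [561.6 242.8  40. ]
[23 31 11 10 85] [208.3 235.3] [549.3 363.   40. ]
[60 53 11 11 91] [244.7 257.8] [439.7 243.5  40. ]
[76 69  7  7 38] [259.4 271.9] [378.  199.3  40. ]
```

View pics/m2.png

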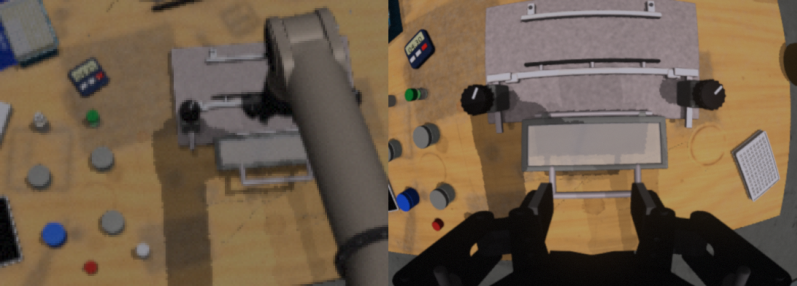

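The guard is fully down and three jars are present. Next I'll go above jar A.

arm_command(series="0 0 0 0.0006 -0.044 0.013 0.08;0 0 0 0.0006 -0.044 0.013 0.08;0 0 0 0.0006 -0.044 0.013 0.08;0 0 0 0.0006 -0.044 0.013 0.08;0 0 0 0.0006 -0.044 0.013 0.08;0 0 0 0.0006 -0.044 0.013 0.08;0 0 0 0.0006 -0.044 0.013 0.08;0 0 -1.2 0 0 0 0.08;0 0 0 0 0 0 0.08")

```text
time_s: 5.35
position: [556.2, 242.9, 142.2]
tool_rot: [0.999, -0.054, -0.002, 0.001]
wrist_force: [0.3, -0.8, 0.9]
finger_gap: 0.937
finger_force: 0.0
```

```bash
cat >> h.py <<'E'
def jars(w,z=70-30,fish=True,show=True):
    hsv=cv2.cvtColor(w['color'],40)
    m=((hsv[...,1]<45)&(hsv[...,2]>75)&(hsv[...,2]<190)).astype(np.uint8)
    m=cv2.morphologyEx(m,cv2.MORPH_OPEN,np.ones((3,3)))
    n,l,st,ce=cv2.connectedComponentsWithStats(m); out=[]
    for k in range(1,n):
        if 150<st[k,4]<6000 and .4<st[k,2]/st[k,3]<2.5: 
            p=onz(w,*ce[k],z,fish); out.append((st[k].tolist(),ce[k].round(),p.round(1)))
            if show: print(*out[-1])
    return out
E
python3 - <<'E'
from h import *
w=snap('wrist','w3'); jars(w); o=status.get_obs(); print(o['position'],w['xyz'])
E
```

```text
[509, 0, 51, 39, 1213] [536.  17.] [719.5 -23.6  40. ]
[26, 68, 68, 103, 1241] [ 69. 117.] [657.8 412.5  40. ]
[114, 91, 35, 29, 620] [132. 104.] [654.3 348.2  40. ]
[32, 104, 35, 21, 365] [ 48. 114.] [665.8 436.5  40. ]
[7, 159, 34, 79, 321] [ 22. 196.] [597.1 490.2  40. ]
[468, 166, 47, 38, 806] [486. 180.] [562.6  58.   40. ]
[497, 178, 63, 116, 4748] [532. 228.] [508.9  -9.3  40. ]
[55, 241, 67, 57, 475] [ 97. 261.] [525.3 414.9  40. ]
[540, 348, 20, 28, 348] [552. 360.] [ 292.3 -121.8   40. ]
[557.01728173 241.08015972 142.83604746] [621.17916156 236.07329764 284.48119663]
```

View pics/w3.png

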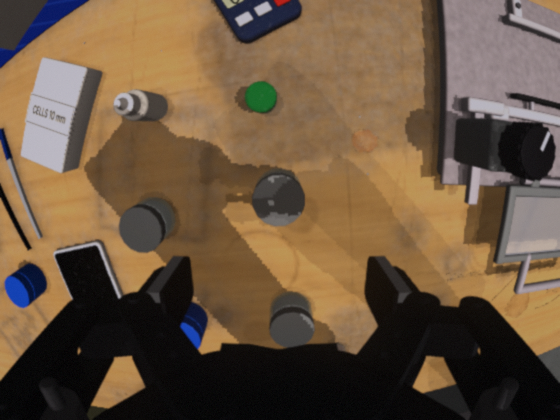

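The wrist view shows jar A's cap at (278,193), B at (146,228) and C at (292,314).

```bash
python3 - <<'E'
from h import *
w=snap('wrist'); o=status.get_obs()
for n,u,v in (('A',278,193),('B',146,228),('C',292,314)):
    p=onz(w,u,v,40,True); print(n,p.round(1), tool(p-o['position']).round(4))
g=cv2.cvtColor(w['color'],6)
E
```

```text
A [569.8 239.8  40. ] [ 0.0124 -0.0012  0.1034]
B [553.3 353.2  40. ] [-0.0168 -0.112   0.1032]
C [459.9 239.7  40. ] [-0.0968  0.0113  0.1035]
```

arm_command(series="0 0 0 0.0105 -0.001 0.02 0.08;0 0 0 0 0 0.04 0.08;0 0 0 0 0 0.04 0.08;0 0 0 0 0 0.031 0.08;0 0 0 0 0 0 0.03;0 0 0 0 0 0 0.03;0 0 0 0 0 0 0.03;0 0 0 0 0 0 0.03;0 0 0 0 0 0 0.03;0 0 0 0 0 -0.03 0.03;0 0 0 0 0 -0.04 0.03;0 0 0 0 0 -0.04 0.03;0 0 0 0 0 0 0.03", force=50)

```text
time_s: 6.75
position: [572.1, 244.2, 130.2]
tool_rot: [0.998, -0.056, 0.006, -0.003]
wrist_force: [1.2, -0.0, -0.9]
finger_gap: 0.472
finger_force: 50.7
```

```bash
python3 - <<'E'
from h import *
w=snap('wrist','w4'); o=status.get_obs()
print(o['position'],o['finger_gap']*85.4,o['finger_force'], tool(np.array([668,-154.6,122])-o['position']).round(4))
cv2.imwrite('pics/w4c.png',w['color'][60:400,60:500])
E
```

```text
[570.30634869 242.99961434 127.13090918] 40.85349612021599 50.6998747587204 [0.1412 0.3843 0.0047]
```

View pics/w4c.png

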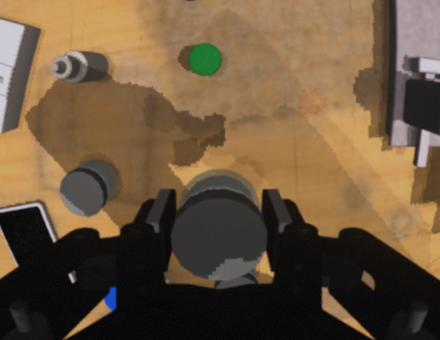

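arm_command(series="0 0 0 0 0 -0.04 0.03;0 0 0 0.0157 0.0427 0 0.03;0 0 0 0.0157 0.0427 0 0.03;0 0 0 0.0157 0.0427 0 0.03;0 0 0 0.0157 0.0427 0 0.03;0 0 0 0.0157 0.0427 0 0.03;0 0 0 0.0157 0.0427 0 0.03;0 0 0 0.0157 0.0427 0 0.03;0 0 0 0.0157 0.0427 0 0.03;0 0 0 0.0157 0.0427 0 0.03;0 0 0 0 0 0.04 0.03;0 0 0 0 0 0 0.03")

```text
time_s: 8.0
position: [660.7, -157.9, 116.3]
tool_rot: [0.998, -0.057, -0.006, -0.0]
wrist_force: [-1.9, 1.1, -1.2]
finger_gap: 0.472
finger_force: 50.8
```

```bash
python3 - <<'E'
from h import *
w=snap('wrist','w5'); o=status.get_obs()
print(o['position'],R.from_quat(o['tool_rot']).as_matrix().round(3).tolist(),o['finger_gap']*85.4)
cv2.imwrite('pics/w5.png',w['color'])
E
```

```text
[ 662.4871013  -155.86411073  118.95879434] [[0.994, -0.112, -0.009], [-0.112, -0.994, 0.002], [-0.009, -0.001, -1.0]] 40.635880502255894
```

View pics/w5.png

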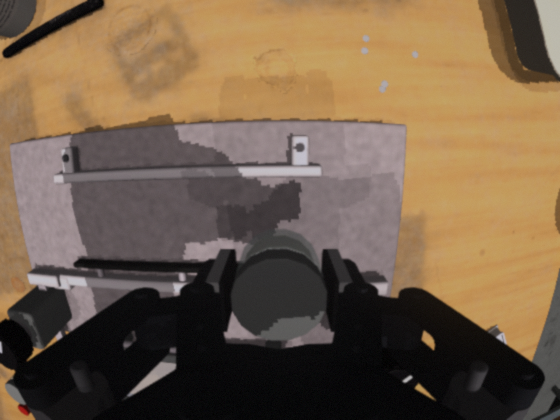

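The fence's front edge runs from (56,182) to (321,175), and the held jar's cap centre is at (279,292).

```bash
python3 - <<'E'
from h import *
w=snap('wrist'); o=status.get_obs()
a=onz(w,56,182,44,True);b=onz(w,321,175,44,True);print(o['position'],a.round(1),b.round(1),np.linalg.norm(a-b),np.degrees(np.arctan2(a[0]-b[0],a[1]-b[1])))
print(onz(w,279,292,147,True)-o['position'])
y=(a-b)/np.linalg.norm(a-b); x=np.array([y[1],-y[0],0]); org=(a+b)/2-62*x; org[2]=0; print('org',org,x)
E
```

```text
[ 664.51283318 -154.81870462  121.44030233] [712.2  18.6  44. ] [ 690. -188.   44.] 207.7907305331869 6.146961997974309
[-1.31405976 -1.34796914 25.55969767]
org [639.44886261 -78.03397858   0.        ] [ 0.99425051 -0.10707904  0.        ]
```

arm_command(series="0 0 0 0 0 0.04 0.03;0 0 0 0 0 0.025 0.03;0 0 0 0 0 0.008 0.03;0 0 0 0 0 0.006 0.03;0 0 0 0 0 0 0.03;0 0 0 0 0 0 0.03;0 0 0 0 0 0 0.03;0 0 0 0 0 0 0.055;0 0 0 0 0 0 0.055;0 0 0 0 0 0 0.055;0 0 0 0 0 -0.02 0.055;0 0 0 0 0 -0.04 0.055;0 0 0 0 0 -0.04 0.055;0 0 0 0 0 -0.03 0.08;0 0 0 0 0 0 0.08")

```text
time_s: 9.6
position: [669.5, -156.3, 180.5]
tool_rot: [0.998, -0.056, 0.005, 0.001]
wrist_force: [-0.1, 0.4, 1.2]
finger_gap: 0.934
finger_force: 0.0
```

```bash
python3 - <<'E'
from h import *
w=snap('wrist','w6'); o=status.get_obs()
print(o['position'])
t=snap('top'); 
for p in ((569,240),(553,357),(450,242),): print(np.round(proj(t,[*p,40]),1))
a=cv2.resize(t['color'][200:290,190:280],(420,420),interpolation=3)
cv2.imwrite('pics/m6.png',cv2.resize(np.hstack([a,w['color']]),None,fx=.8,fy=.8,interpolation=3))
E
```

```text
[ 667.71089721 -156.15295848  177.46253404]
[239.9 224.5]
[209.8 234.1]
[244.6 255.1]
```

View pics/m6.png

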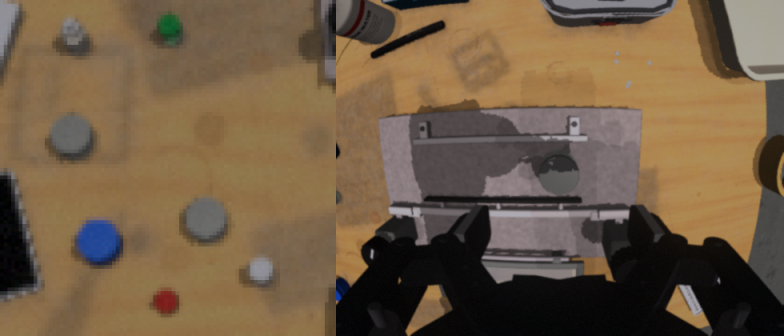

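arm_command(series="0 0 0 -0.0155 -0.0453 0 0.08;0 0 0 -0.0155 -0.0453 0 0.08;0 0 0 -0.0155 -0.0453 0 0.08;0 0 0 -0.0155 -0.0453 0 0.08;0 0 0 -0.0155 -0.0453 0 0.08;0 0 0 -0.0155 -0.0453 0 0.08;0 0 0 -0.0155 -0.0453 0 0.08;0 0 0 -0.0155 -0.0453 0 0.08;0 0 0 -0.0155 -0.0453 0 0.08;0 0 0 -0.0155 -0.0453 0 0.08;0 0 0 -0.0155 -0.0453 0 0.08;0 0 0 0 0 0.04 0.08;0 0 0 0 0 0 0.08;0 0 0 0 0 0 0.08")

```text
time_s: 11.1
position: [551.1, 356.3, 132.1]
tool_rot: [0.998, -0.056, -0.002, 0.002]
wrist_force: [0.1, 0.1, -0.6]
finger_gap: 0.937
finger_force: 0.0
```

```bash
python3 - <<'E'
from h import *
w=snap('wrist','w7'); o=status.get_obs(); print(o['position'],R.from_quat(o['tool_rot']).as_matrix().round(3).tolist())
g=cv2.medianBlur(cv2.cvtColor(w['color'],6),5)
u,v=proj(w,[554,359,40],True); print(u,v)
hsv=cv2.cvtColor(w['color'],40); m=(hsv[...,1]<70).astype(np.uint8)*255
x0,y0=int(u)-60,int(v)-60
sub=cv2.morphologyEx(m[y0:y0+120,x0:x0+120],cv2.MORPH_OPEN,np.ones((5,5)))
n,l,st,ce=cv2.connectedComponentsWithStats(sub)
for k in range(1,n):
  if st[k,4]>300: c=ce[k]+[x0,y0]; print(st[k],c,onz(w,*c,40,True).round(1))
c=cv2.HoughCircles(g[y0:y0+120,x0:x0+120],cv2.HOUGH_GRADIENT,1,40,param1=60,param2=12,minRadius=20,maxRadius=34)
if c is not None:
  for q in c[0]: print(q, onz(w,q[0]+x0,q[1]+y0,40,True).round(1))
E
```

```text
[552.34348015 356.59899625 133.72852126] [[0.994, -0.113, -0.001], [-0.113, -0.994, -0.002], [-0.001, 0.002, -1.0]]
273.8058100798455 209.36857020949495
[  31   32   53   58 2429] [270.59983532 210.37216962] [553.5 361.5  40. ]
[56.5 61.5 26.6] [553.5 362.3  40. ]
```

arm_command(series="0 0 0 0.001 -0.004 0.04 0.08;0 0 0 0 0 0.04 0.08;0 0 0 0 0 0.041 0.08;0 0 0 0 0 0 0.08;0 0 0 0 0 0 0.03;0 0 0 0 0 0 0.03;0 0 0 0 0 0 0.03;0 0 0 0 0 0 0.03;0 0 0 0 0 0 0.03;0 0 0 0 0 -0.04 0.03;0 0 0 0 0 -0.05 0.03;0 0 0 0 0 -0.05 0.03;0 0 0 0 0 -0.01 0.03;0 0 0 0 0 0 0.03;0 0 0 0 0 0 0.03")

```text
time_s: 12.65
position: [552.6, 361.4, 162.5]
tool_rot: [0.998, -0.056, -0.0, 0.001]
wrist_force: [-0.3, 1.1, -2.1]
finger_gap: 0.476
finger_force: 50.8
```

```bash
python3 - <<'E'
from h import *
o=status.get_obs();print(o['position'],o['finger_gap']*85.4,o['finger_force'], tool(np.array([675.5,-83,162])-o['position']).round(4))
E
```

```text
[552.61260522 361.39107079 162.53197541] 40.69225705919407 50.81210196018219 [0.1715 0.428  0.001 ]
```

arm_command(series="0 0 0 0.0172 0.0428 0 0.03;0 0 0 0.0172 0.0428 0 0.03;0 0 0 0.0172 0.0428 0 0.03;0 0 0 0.0172 0.0428 0 0.03;0 0 0 0.0172 0.0428 0 0.03;0 0 0 0.0172 0.0428 0 0.03;0 0 0 0.0172 0.0428 0 0.03;0 0 0 0.0172 0.0428 0 0.03;0 0 0 0.0172 0.0428 0 0.03;0 0 0 0.0172 0.0428 0 0.03;0 0 0 0 0 0.03 0.03;0 0 0 0 0 0 0.03;0 0 0 0 0 0 0.03;0 0 0 0 0 0 0.03")

```text
time_s: 14.05
position: [676.8, -80.3, 133.5]
tool_rot: [0.999, -0.054, -0.0, -0.0]
wrist_force: [0.3, 0.3, -0.5]
finger_gap: 0.472
finger_force: 50.9
```

```bash
python3 - <<'E'
from h import *
o=status.get_obs();print(o['position'],o['finger_gap']*85.4,o['finger_force'], tool(np.array([675.5,-83,132])-o['position']).round(4))
E
```

```text
[676.77933308 -80.30893164 133.47470346] 40.300612809407674 50.87348520755768 [-0.001   0.0028  0.0015]
```

arm_command(series="0 0 0 0 0.002 0.04 0.03;0 0 0 0 0 0.03 0.03;0 0 0 0 0 0.012 0.03;0 0 0 0 0 0.007 0.03;0 0 0 0 0 0 0.03;0 0 0 0 0 0 0.03;0 0 0 0 0 0 0.03;0 0 0 0 0 0 0.055;0 0 0 0 0 0 0.055;0 0 0 0 0 0 0.055;0 0 0 0 0 -0.02 0.055;0 0 0 0 0 -0.04 0.055;0 0 0 0 0 -0.05 0.055;0 0 0 0 0 -0.02 0.08;0 0 0 0 0 0 0.08")

```text
time_s: 15.55
position: [679.4, -84.4, 179.2]
tool_rot: [0.998, -0.056, 0.004, 0.0]
wrist_force: [0.1, 0.2, 0.3]
finger_gap: 0.928
finger_force: 0.0
```

```bash
cat >> h.py <<'E'
def cap(w,p,z,r0=20,r1=36,h=60):
    g=cv2.medianBlur(cv2.cvtColor(w['color'],6),5); u,v=proj(w,[p[0],p[1],z],True); x0,y0=max(0,int(u)-h),max(0,int(v)-h)
    c=cv2.HoughCircles(g[y0:y0+2*h,x0:x0+2*h],cv2.HOUGH_GRADIENT,1,40,param1=60,param2=12,minRadius=r0,maxRadius=r1)
    return [] if c is None else [(q.round(1).tolist(),onz(w,q[0]+x0,q[1]+y0,z,True).round(1).tolist()) for q in c[0]]
E
python3 - <<'E'
from h import *
w=snap('wrist','w8'); o=status.get_obs();print(o['position'], tool(np.array([445,242.5,133])-o['position']).round(4))
print(cap(w,(675.5,-83),70),cap(w,(667.7,-154),70))
t=snap('top'); i=t['color'][200:300,180:280]; hsv=cv2.cvtColor(i,40)
m=((hsv[...,1]<60)&(hsv[...,2]>80)).astype(np.uint8)
n,l,st,ce=cv2.connectedComponentsWithStats(m)
for k in range(1,n):
    if st[k,4]>25: print(st[k],(ce[k]+[180,200]).round(1),onz(t,*(ce[k]+[180,200]),40).round(1))
E
```

```text
[677.62402106 -84.42624414 176.28779881] [-0.2677 -0.2991  0.0422]
[([60.5, 60.5, 26.600000381469727], [675.4, -83.3, 70.0])] [([60.5, 67.5, 25.100000381469727], [661.3, -154.1, 70.0])]
[  0   0  16  25 297] [185.8 210.4] [661.7 433.2  40. ]
[26  5  7  7 33] [208.9 208.1] [654.6 345.4  40. ]
[60 53 11 11 93] [244.7 257.9] [439.4 243.5  40. ]
[77 69  6  8 39] [259.5 272.1] [377.2 198.9  40. ]
```

arm_command(series="0 0 0 -0.0297 -0.0332 0 0.08;0 0 0 -0.0297 -0.0332 0 0.08;0 0 0 -0.0297 -0.0332 0 0.08;0 0 0 -0.0297 -0.0332 0 0.08;0 0 0 -0.0297 -0.0332 0 0.08;0 0 0 -0.0297 -0.0332 0 0.08;0 0 0 -0.0297 -0.0332 0 0.08;0 0 0 -0.0297 -0.0332 0 0.08;0 0 0 -0.0297 -0.0332 0 0.08;0 0 0 0 0 0.04 0.08;0 0 0 0 0 0 0.08;0 0 0 0 0 0 0.08;0 0 0 0 0 0 0.08")

```text
time_s: 16.95
position: [444.9, 241.5, 134.6]
tool_rot: [0.998, -0.057, 0.0, 0.0]
wrist_force: [-0.8, 0.1, -0.3]
finger_gap: 0.934
finger_force: 0.0
```

```bash
python3 - <<'E'
from h import *
w=snap('wrist','w9'); o=status.get_obs();print(o['position'],o['joint_positions'].round(2))
for c in cap(w,(445,242.5),40): print(c,tool(np.array(c[1])-o['position']).round(4))
E
```

```text
[445.17861857 241.68455235 135.04031331] [-0.15  0.27 -0.5   1.97  0.16  0.93 -2.42]
([59.5, 65.5, 25.200000762939453], [441.0, 244.1, 40.0]) [-0.0045 -0.0019  0.095 ]
```

arm_command(series="0 0 0 -0.004 -0.002 0.04 0.08;0 0 0 0 0 0.04 0.08;0 0 0 0 0 0.043 0.08;0 0 0 0 0 0 0.08;0 0 0 0 0 0 0.03;0 0 0 0 0 0 0.03;0 0 0 0 0 0 0.03;0 0 0 0 0 0 0.03;0 0 0 0 0 0 0.03;0 0 0 0 0 -0.04 0.03;0 0 0 0 0 -0.05 0.03;0 0 0 0 0 -0.05 0.03;0 0 0 0 0 -0.01 0.03;0 0 0 0 0 0 0.03;0 0 0 0 0 0 0.03")

```text
time_s: 18.5
position: [439.7, 244.1, 160.9]
tool_rot: [0.998, -0.056, -0.0, 0.0]
wrist_force: [-1.1, -1.0, -1.8]
finger_gap: 0.473
finger_force: 50.8
```

```bash
python3 - <<'E'
from h import *
o=status.get_obs();print(o['position'],o['finger_gap']*85.4,o['finger_force'], tool(np.array([683,-13.5,162])-o['position']).round(4))
w=snap('wrist'); print(cap(w,o['position'],o['position'][2]+28,35,70,80))
E
```

```text
[439.65209842 244.06225058 160.92100244] 40.39058489810179 50.76714098453522 [ 0.2705  0.2289 -0.0009]
[([80.5, 74.5, 49.099998474121094], [442.6, 243.8, 188.9]), ([121.5, 71.5, 38.20000076293945], [442.0, 227.4, 188.9])]
```

arm_command(series="0 0 0 0.030 0.0254 0 0.03;0 0 0 0.030 0.0254 0 0.03;0 0 0 0.030 0.0254 0 0.03;0 0 0 0.030 0.0254 0 0.03;0 0 0 0.030 0.0254 0 0.03;0 0 0 0.030 0.0254 0 0.03;0 0 0 0.030 0.0254 0 0.03;0 0 0 0.030 0.0254 0 0.03;0 0 0 0.029 0.0254 0 0.03;0 0 0 0 0 0.03 0.03;0 0 0 0 0 0 0.03;0 0 0 0 0 0 0.03;0 0 0 0 0 0 0.03")

```text
time_s: 19.85
position: [681.9, -10.6, 131.5]
tool_rot: [0.999, -0.054, -0.0, -0.0]
wrist_force: [0.3, 0.0, -0.5]
finger_gap: 0.474
finger_force: 50.7
```

```bash
python3 - <<'E'
from h import *
o=status.get_obs();print(o['position'],o['finger_gap']*85.4, tool(np.array([682,-13.5,42.5])-o['position']).round(4))
E
```

```text
[681.85308302 -10.55357459 131.54238198] 40.47277024731826 [0.0005 0.003  0.089 ]
```

arm_command(series="0 0 0 0 0.002 0.04 0.03;0 0 0 0 0 0.03 0.03;0 0 0 0 0 0.012 0.03;0 0 0 0 0 0.006 0.03;0 0 0 0 0 0 0.03;0 0 0 0 0 0 0.03;0 0 0 0 0 0 0.03;0 0 0 0 0 0 0.055;0 0 0 0 0 0 0.055;0 0 0 0 0 0 0.055;0 0 0 0 0 -0.02 0.055;0 0 0 0 0 -0.04 0.055;0 0 0 0 0 -0.05 0.055;0 0 0 0 0 -0.05 0.08;0 0 0 -0.04 0.02 -0.02 0.08;0 0 0 -0.04 0.02 0 0.08;0 0 0 -0.02 0.02 0 0.08;0 0 0 0 0 0 0.08;0 0 0 0 0 0 0.08")

```text
time_s: 21.75
position: [575.9, -63.3, 223.7]
tool_rot: [0.998, -0.056, 0.001, 0.0]
wrist_force: [0.7, -0.8, 0.4]
finger_gap: 0.943
finger_force: 0.0
```

```bash
python3 - <<'E'
from h import *
w=snap('wrist','w10'); o=status.get_obs();print(o['position'])
for p in ((683,-14),(675.5,-83),(667.7,-153)): print(cap(w,p,70,16,32,45))
E
```

```text
[576.4821796  -62.29196304 223.55926031]
[([44.5, 47.5, 22.399999618530273], [681.7, -13.2, 70.0])]
[([46.5, 48.5, 21.299999237060547], [673.1, -83.4, 70.0])]
[([28.5, 54.5, 19.600000381469727], [660.3, -136.1, 70.0])]
```

View pics/w10.png

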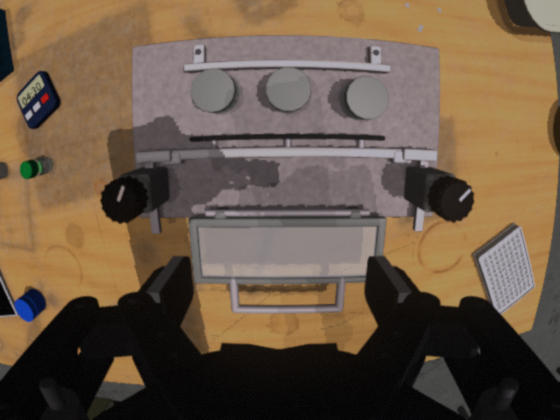

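All three jars stand in the row and the guard is down. The knob tops are at (122,197) and (458,196).

```bash
python3 - <<'E'
from h import *
w=snap('wrist'); 
for p in ((600.5,70.5),(569.1,-217.7)): print(proj(w,[*p,122],True))
print(onz(w,122,197,122,True),onz(w,458,196,122,True))
cv2.imwrite('pics/kk.png',np.hstack([cv2.resize(w['color'][160:235,80:180],(400,300),interpolation=3),cv2.resize(w['color'][160:235,405:505],(400,300),interpolation=3)]))
E
```

```text
(np.float64(117.97183157057046), np.float64(199.6211200277473))
(np.float64(459.12324427698667), np.float64(198.84914246754718))
[602.21157087  66.04247437 122.        ] [ 571.74205387 -216.43903776  122.        ]
```

arm_command(series="0 0 0 0.0035 -0.0444 0.02 0.08;0 0 0 0.0035 -0.0444 0.02 0.08;0 0 0 0.0035 -0.0444 0.02 0.08;0 0 -8.5 0 0 0 0.08;0 0 -8.5 0 0 0 0.08;0 0 -8.5 0 0 0 0.08;0 0 -8.5 0 0 0 0.08;0 0 -8.5 0 0 0 0.08;0 0 -8.5 0 0 0 0.08;0 0 -8.5 0 0 0 0.08;0 0 0 0 0 0 0.08;0 0 0 0 0 0 0.08")

```text
time_s: 23.05
position: [601.5, 69.2, 162.9]
tool_rot: [0.895, 0.446, 0.0, -0.0]
wrist_force: [0.1, 0.5, 1.3]
finger_gap: 0.94
finger_force: 0.0
```

```bash
python3 - <<'E'
from h import *
w=snap('wrist','w11'); o=status.get_obs();print(o['position'],R.from_quat(o['tool_rot']).as_euler('ZYX',degrees=True).round(1),o['joint_positions'].round(2))
u,v=proj(w,[601,69,122],True);print(u,v)
g=cv2.cvtColor(w['color'],6); x0,y0=int(u)-70,int(v)-70
m=(g[y0:y0+140,x0:x0+140]<50).astype(np.uint8)
print(cap(w,(601,69),122,20,50,60))
cv2.imwrite('pics/k11.png',cv2.resize(w['color'][max(0,y0-20):y0+160,x0-20:x0+160],(480,480)))
E
```

```text
[601.38845688  69.04127624 163.03109915] [  53.   -0. -180.] [ 0.29  0.43 -0.62  1.71  0.28  1.09 -1.06]
279.3255223282469 237.0994229692307
[([54.5, 55.5, 31.600000381469727], [600.0, 73.4, 122.0]), ([90.5, 89.5, 28.799999237060547], [604.2, 42.1, 122.0]), ([43.5, 113.5, 30.100000381469727], [570.4, 46.3, 122.0]), ([16.5, 68.5, 32.70000076293945], [576.4, 80.6, 122.0]), ([105.5, 3.5, 32.099998474121094], [642.4, 80.8, 122.0])]
```

View pics/k11.png

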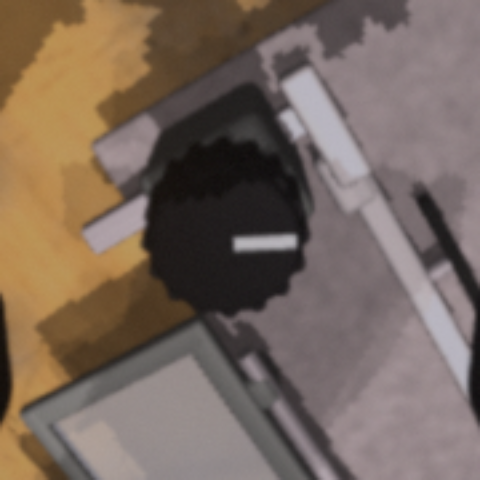

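arm_command(series="0 0 0 0.0016 -0.003 0.03 0.08;0 0 0 0 0 0.04 0.08;0 0 0 0 0 0 0.03;0 0 0 0 0 0 0.025;0 0 0 0 0 0 0.025;0 0 0 0 0 0 0.025;0 0 0 0 0 0 0.025;0 0 0 0 0 0 0.025;0 0 4.2 0 0 0 0.025;0 0 8 0 0 0 0.025;0 0 8 0 0 0 0.025;0 0 8 0 0 0 0.025;0 0 8 0 0 0 0.025;0 0 8 0 0 0 0.025;0 0 8 0 0 0 0.025;0 0 5 0 0 0 0.025;0 0 0 0 0 0 0.025;0 0 0 0 0 0 0.025", force=60)

```text
time_s: 24.9
position: [601.1, 70.7, 95.8]
tool_rot: [0.999, -0.035, 0.002, 0.001]
wrist_force: [-2.5, -1.6, 6.6]
finger_gap: 0.4
finger_force: 60.7
```

```bash
python3 - <<'E'
from h import *
w=snap('wrist','w12'); o=status.get_obs();print(o['position'],o['wrist_force'],o['finger_gap']*85.4,R.from_quat(o['tool_rot']).as_euler('ZYX',degrees=True).round(1),o['joint_positions'].round(2))
E
```

```text
[601.10469629  70.71598644  95.80434454] [-1.85590315 -1.67973546  6.34451794] 34.331029988060415 [ -4.   -0.2 179.9] [ 0.09  0.47 -0.37  1.78  0.21  0.93 -2.  ]
```

View pics/w12.png

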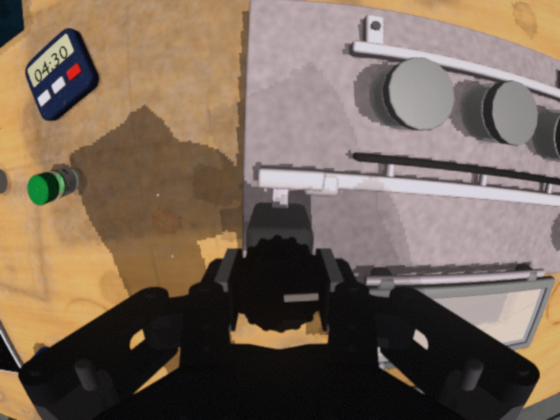

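arm_command(series="0 0 0 0 0 0 0.08;0 0 0 0 0 0 0.08;0 0 0 0 0 0 0.08;0 0 0 0 0 -0.03 0.08;0 0 0 0 0 -0.04 0.08;0 0 0 -0.002 0.0484 0 0.08;0 0 0 -0.002 0.0484 0 0.08;0 0 0 -0.002 0.0484 0 0.08;0 0 0 -0.002 0.0484 0 0.08;0 0 0 -0.002 0.0484 0 0.08;0 0 0 -0.002 0.0484 0 0.08;0 0 -8.5 0 0 0 0.08;0 0 -8.5 0 0 0 0.08;0 0 -8.5 0 0 0 0.08;0 0 -8.5 0 0 0 0.08;0 0 -8.5 0 0 0 0.08;0 0 -8.5 0 0 0 0.08;0 0 0 0 0 0 0.08;0 0 0 0 0 0 0.08")

```text
time_s: 26.85
position: [567.1, -217.4, 163.2]
tool_rot: [0.918, 0.397, 0.0, -0.0]
wrist_force: [1.0, -0.2, -0.3]
finger_gap: 0.936
finger_force: 0.0
```

```bash
cat >> h.py <<'E'
def knob(w,p):
    "top-circle centre of black knob near p, by Hough on brightness mask"
    g=cv2.cvtColor(w['color'],6); u,v=proj(w,[p[0],p[1],122],True); x0,y0=int(u)-45,int(v)-45
    m=cv2.GaussianBlur(((g[y0:y0+90,x0:x0+90]<55)*255).astype(np.uint8),(5,5),0)
    c=cv2.HoughCircles(m,cv2.HOUGH_GRADIENT,1,10,param1=80,param2=8,minRadius=21,maxRadius=34)
    L=[] if c is None else [(q.round(0).tolist(),onz(w,q[0]+x0,q[1]+y0,122,True)[:2].round(1).tolist()) for q in c[0][:4]]
    print('knob',L)
def st():
    o=status.get_obs(); e=R.from_quat(o['tool_rot']).as_euler('ZYX',degrees=True)
    print(o['time_s'],o['position'].round(1),'F',o['wrist_force'].round(1),'gap',round(o['finger_gap']*85.4,1),'head',e.round(1),'q',o['joint_positions'].round(2)); return o
E
python3 - <<'E'
from h import *
w=snap('wrist','w13'); o=st(); knob(w,(569,-218)); print(cap(w,(569,-218),122,20,34,50))
w=snap('wrist'); print(np.round(tool(np.array([569,-218.,0])-o['position']),4))
E
```

```text
26.9 [ 567.1 -217.4  163.2] F [ 1.   0.1 -0.1] gap 80.3 head [ 46.8   0.  180. ] q [ 0.65  0.41 -0.45  1.71  0.2   1.07 -0.63]
knob [([40.0, 28.0, 30.0], [574.6, -207.7]), ([38.0, 42.0, 33.0], [566.9, -213.2])]
[([45.5, 43.5, 30.100000381469727], [569.9, -212.6, 122.0])]
[0.0009 0.0018 0.1632]
```

arm_command(series="0 0 0 0.0027 0 0.03 0.08;0 0 0 0 0 0.039 0.08;0 0 0 0 0 0 0.03;0 0 0 0 0 0 0.025;0 0 0 0 0 0 0.025;0 0 0 0 0 0 0.025;0 0 0 0 0 0 0.025;0 0 0 0 0 0 0.025")

```text
time_s: 27.75
position: [569.6, -215.6, 95.7]
tool_rot: [0.917, 0.398, 0.001, 0.001]
wrist_force: [-2.2, 0.4, 4.1]
finger_gap: 0.402
finger_force: 59.6
```

```bash
python3 - <<'E'
from h import *
st()
E
```

```text
27.75 [ 569.6 -215.6   95.7] F [-2.2  0.4  4.1] gap 34.3 head [ 46.9  -0.  179.9] q [ 0.62  0.49 -0.44  1.77  0.25  0.94 -0.67]
```

Gripped well, so turn the right knob 2.0 rad (115°), then release and rise.

arm_command(series="0 0 4 0 0 0 0.025;0 0 8 0 0 0 0.025;0 0 8 0 0 0 0.025;0 0 8 0 0 0 0.025;0 0 8 0 0 0 0.025;0 0 8 0 0 0 0.025;0 0 8 0 0 0 0.025;0 0 8 0 0 0 0.025;0 0 8 0 0 0 0.025;0 0 8 0 0 0 0.025;0 0 8 0 0 0 0.025;0 0 8 0 0 0 0.025;0 0 8 0 0 0 0.025;0 0 8 0 0 0 0.025;0 0 6 0 0 0 0.025;0 0 0 0 0 0 0.025;0 0 0 0 0 0 0.025")

```text
time_s: 29.45
position: [568.6, -220.0, 95.9]
tool_rot: [0.833, -0.553, 0.002, 0.002]
wrist_force: [-2.7, -4.4, 5.7]
finger_gap: 0.399
finger_force: 60.0
```

```bash
python3 - <<'E'
from h import *
st()
w=snap('wrist','w14')
E
```

```text
29.45 [ 568.6 -220.    95.9] F [-2.7 -4.4  5.7] gap 34.1 head [-67.2  -0.3 179.9] q [ 0.29  0.46  0.01  1.77  0.    0.91 -2.45]
```

arm_command(series="0 0 0 0 0 0 0.08;0 0 0 0 0 0 0.08;0 0 0 0 0 0 0.08;0 0 0 0 0 -0.03 0.08;0 0 -8.5 0 0 -0.038 0.08;0 0 -8.5 0 0 0 0.08;0 0 -8.5 0 0 0 0.08;0 0 -8.5 0 0 0 0.08;0 0 -8.5 0 0 0 0.08;0 0 -8.5 0 0 0 0.08;0 0 -8.5 0 0 0 0.08;0 0 -8.5 0 0 0 0.08;0 0 -8.5 0 0 0 0.08;0 0 -8.5 0 0 0 0.08;0 0 -8.5 0 0 0 0.08;0 0 -8.5 0 0 0 0.08;0 0 -8.5 0 0 0 0.08;0 0 -8.5 0 0 0 0.08;0 0 -8.5 0 0 0 0.08;0 0 -8.5 0 0 0 0.08")

```text
time_s: 31.5
position: [569.1, -214.8, 162.1]
tool_rot: [0.822, 0.569, 0.0, -0.0]
wrist_force: [0.2, -0.4, 0.0]
finger_gap: 0.935
finger_force: 0.0
```

```bash
python3 - <<'E'
from h import *
o=st(); print(tool(np.array([601,71,162])-o['position']).round(4))
E
```

```text
31.5 [ 569.1 -214.8  162.1] F [ 0.2 -0.4  0. ] gap 79.9 head [  69.3   -0.  -180. ] q [ 0.64  0.41 -0.46  1.71  0.2   1.07 -0.24]
[ 2.787e-01 -7.110e-02  2.000e-04]
```

arm_command(series="0 0 0 0.0465 -0.0119 0 0.08;0 0 0 0.0465 -0.0119 0 0.08;0 0 0 0.0465 -0.0119 0 0.08;0 0 0 0.0465 -0.0119 0 0.08;0 0 0 0.0465 -0.0119 0 0.08;0 0 0 0.0465 -0.0119 0 0.08;0 0 0 0 0 0 0.08;0 0 0 0 0 0 0.08;0 0 0 0 0 0.028 0.08;0 0 0 0 0 0.04 0.08;0 0 0 0 0 0 0.03;0 0 0 0 0 0 0.025;0 0 0 0 0 0 0.025;0 0 0 0 0 0 0.025;0 0 0 0 0 0 0.025;0 0 0 0 0 0 0.025")

```text
time_s: 33.1
position: [598.9, 71.6, 96.3]
tool_rot: [0.825, 0.566, -0.003, -0.002]
wrist_force: [-11.5, 1.2, 7.8]
finger_gap: 0.398
finger_force: 59.4
```

```bash
python3 - <<'E'
from h import *
o=st()
E
```

```text
33.1 [598.9  71.6  96.3] F [-11.5   1.2   7.8] gap 34.0 head [  68.9    0.2 -179.6] q [ 0.21  0.49 -0.52  1.77  0.29  0.96 -0.8 ]
```

arm_command(series="0 0 4 0 -0.0015 0 0.025;0 0 8 0 0 0 0.025;0 0 8 0 0 0 0.025;0 0 8 0 0 0 0.025;0 0 8 0 0 0 0.025;0 0 8 0 0 0 0.025;0 0 8 0 0 0 0.025;0 0 8 0 0 0 0.025;0 0 8 0 0 0 0.025;0 0 8 0 0 0 0.025;0 0 8 0 0 0 0.025;0 0 8 0 0 0 0.025;0 0 8 0 0 0 0.025;0 0 8 0 0 0 0.025;0 0 6 0 0 0 0.025;0 0 0 0 0 0 0.025;0 0 0 0 0 0 0.025")

```text
time_s: 34.8
position: [599.3, 70.4, 96.4]
tool_rot: [0.924, -0.384, -0.002, 0.001]
wrist_force: [-7.1, -1.9, 5.5]
finger_gap: 0.403
finger_force: 59.6
```

```bash
python3 - <<'E'
from h import *
o=st(); w=snap('wrist','w15')
E
```

```text
34.8 [599.3  70.4  96.4] F [-7.1 -1.9  5.5] gap 34.4 head [-4.510e+01  1.000e-01  1.798e+02] q [-0.12  0.45 -0.08  1.78  0.05  0.92 -2.58]
```

arm_command(series="0 0 0 0 0 0 0.08;0 0 0 0 0 0 0.08;0 0 0 0 0 0 0.08;0 0 0 0 0 -0.03 0.08;0 0 -8.5 0 0 -0.038 0.08;0 0 -8.5 0 0 0 0.08;0 0 -8.5 0 0 0 0.08;0 0 -8.5 0 0 0 0.08;0 0 -8.5 0 0 0 0.08;0 0 -8.5 0 0 0 0.08;0 0 -8.5 0 0 0 0.08;0 0 -8.5 0 0 0 0.08;0 0 -8.5 0 0 0 0.08;0 0 -8.5 0 0 0 0.08;0 0 -8.5 0 0 0 0.08;0 0 -8.5 0 0 0 0.08;0 0 -8.5 0 0 0 0.08;0 0 0 0 0 0 0.08")

```text
time_s: 36.65
position: [601.8, 71.2, 162.8]
tool_rot: [0.841, 0.54, 0.001, 0.0]
wrist_force: [-0.3, -0.2, -0.1]
finger_gap: 0.935
finger_force: 0.0
```

```bash
python3 - <<'E'
from h import *
o=st(); print(tool(np.array([569,-218,162])-o['position']).round(4)/6)
E
```

```text
36.65 [601.8  71.2 162.8] F [-0.3 -0.2 -0.1] gap 79.8 head [ 6.54e+01 -1.00e-01  1.80e+02] q [ 0.17  0.41 -0.46  1.71  0.2   1.07 -0.79]
[-4.61e-02  1.51e-02  1.00e-04]
```

arm_command(series="0 0 0 -0.0461 0.0151 0 0.08;0 0 0 -0.0461 0.0151 0 0.08;0 0 0 -0.0461 0.0151 0 0.08;0 0 0 -0.0461 0.0151 0 0.08;0 0 0 -0.0461 0.0151 0 0.08;0 0 0 -0.0461 0.0151 0 0.08;0 0 0 0 0 0 0.08;0 0 0 0 0 0 0.08;0 0 0 0 0 0.028 0.08;0 0 0 0 0 0.04 0.08;0 0 0 0 0 0 0.03;0 0 0 0 0 0 0.025;0 0 0 0 0 0 0.025;0 0 0 0 0 0 0.025;0 0 0 0 0 0 0.025;0 0 0 0 0 0 0.025")

```text
time_s: 38.25
position: [568.7, -217.1, 95.5]
tool_rot: [0.841, 0.541, 0.0, -0.0]
wrist_force: [-4.3, 3.6, 5.0]
finger_gap: 0.393
finger_force: 59.5
```

```bash
python3 - <<'E'
from h import *
o=st()
E
```

```text
38.25 [ 568.7 -217.1   95.5] F [-4.3  3.6  5. ] gap 33.6 head [ 65.5  -0.  180. ] q [ 0.56  0.47 -0.35  1.77  0.19  0.93 -0.29]
```

arm_command(series="0 0 4 0 0 0 0.025;0 0 8 0 0 0 0.025;0 0 8 0 0 0 0.025;0 0 8 0 0 0 0.025;0 0 8 0 0 0 0.025;0 0 8 0 0 0 0.025;0 0 8 0 0 0 0.025;0 0 8 0 0 0 0.025;0 0 8 0 0 0 0.025;0 0 8 0 0 0 0.025;0 0 8 0 0 0 0.025;0 0 8 0 0 0 0.025;0 0 8 0 0 0 0.025;0 0 8 0 0 0 0.025;0 0 6 0 0 0 0.025;0 0 0 0 0 0 0.025;0 0 0 0 0 0 0.025")

```text
time_s: 39.95
position: [568.5, -216.0, 95.3]
tool_rot: [0.912, -0.411, -0.001, -0.001]
wrist_force: [-3.9, 4.5, 4.8]
finger_gap: 0.403
finger_force: 59.8
```

```bash
python3 - <<'E'
from h import *
o=st(); w=snap('wrist','w16')
E
```

```text
39.95 [ 568.5 -216.    95.3] F [-3.9  4.5  4.8] gap 34.4 head [-4.850e+01  1.000e-01 -1.799e+02] q [ 0.22  0.46  0.09  1.78 -0.05  0.91 -2.08]
```

arm_command(series="0 0 0 0 0 0 0.08;0 0 0 0 0 0 0.08;0 0 0 0 0 0 0.08;0 0 0 0 0 -0.03 0.08;0 0 -8.5 0 0 -0.038 0.08;0 0 -8.5 0 0 0 0.08;0 0 -8.5 0 0 0 0.08;0 0 -8.5 0 0 0 0.08;0 0 -8.5 0 0 0 0.08;0 0 -8.5 0 0 0 0.08;0 0 -8.5 0 0 0 0.08;0 0 -8.5 0 0 0 0.08;0 0 -8.5 0 0 0 0.08;0 0 -8.5 0 0 0 0.08;0 0 -8.5 0 0 0 0.08;0 0 -8.5 0 0 0 0.08;0 0 -8.5 0 0 0 0.08;0 0 0 0 0 -0.04 0.08;0 0 0 0 0 0 0.08")

```text
time_s: 41.9
position: [572.0, -219.8, 207.3]
tool_rot: [0.858, 0.514, 0.003, 0.004]
wrist_force: [1.3, 0.1, -0.1]
finger_gap: 0.936
finger_force: 0.0
```

```bash
cat >> h.py <<'E'
O=np.array([639.5,-79,0.]); X=np.array([.9942,-.108,0]); Y=np.array([.108,.9942,0])
def sh(p): p=np.array(p)-O; return (p@X).round(1),(p@Y).round(1)
E
python3 - <<'E'
from h import *
o=st(); print(tool(np.array([600,71,202])-o['position']).round(4)/6)
w=snap('wrist','w17')
# jar detection & strip profile along lines between fence and bar
for y in (-70,0,70):
    for c in cap(w,(O+36*X+y*Y),70,14,40,45): print(y,c[0],sh(c[1]))
g=cv2.cvtColor(w['color'],6)
for y in (-125,-90,-35,35,90,125):
    pr=[]
    for x in range(-40,70,2):
        u,v=proj(w,O+x*X+y*Y+np.array([0,0,44]),True); u,v=int(round(u)),int(round(v))
        pr.append(int(g[v,u]) if 0<=v<420 and 0<=u<560 else -1)
    print(y,pr)
E
```

```text
41.9 [ 572.  -219.8  207.3] F [ 1.3  0.1 -0.1] gap 79.9 head [ 6.190e+01 -1.000e-01  1.794e+02] q [ 0.51  0.35 -0.28  1.66  0.11  1.13 -0.28]
[ 0.04493333 -0.01875     0.00076667]
-70 [37.5, 39.5, 37.20000076293945] (np.float64(31.8), np.float64(-62.6))
0 [45.5, 10.5, 24.299999237060547] (np.float64(36.0), np.float64(-0.3))
0 [52.5, 60.5, 31.600000381469727] (np.float64(23.9), np.float64(-45.6))
0 [84.5, 89.5, 30.100000381469727] (np.float64(40.4), np.float64(-78.8))
70 [75.5, 10.5, 24.399999618530273] (np.float64(36.0), np.float64(-0.3))
70 [73.5, 60.5, 15.5] (np.float64(16.5), np.float64(-43.0))
-125 [60, 57, 63, 84, 112, 111, 106, 104, 107, 112, 111, 113, 110, 99, 80, 141, 116, 103, 93, 127, 154, 146, 105, 107, 108, 112, 111, 113, 113, 113, 111, 107, 102, 102, 108, 109, 109, 108, 108, 109, 109, 110, 107, 108, 105, 105, 114, 117, 121, 117, 116, 117, 117, 115, 116]
-90 [71, 72, 70, 71, 72, 70, 70, 69, 70, 73, 68, 67, 70, 69, 72, 67, 54, 94, 101, 99, 90, 63, 65, 65, 52, 20, 21, 29, 66, 56, 56, 54, 55, 50, 37, 56, 93, 109, 114, 115, 112, 111, 111, 112, 110, 111, 109, 100, 73, 65, 124,
[... 246 characters left out ...]
, 131, 155, 151, 121, 110]
35 [68, 68, 69, 68, 69, 66, 66, 68, 67, 69, 70, 69, 70, 64, 49, 71, 97, 100, 98, 82, 64, 66, 61, -1, -1, -1, -1, -1, -1, -1, -1, -1, -1, -1, -1, -1, -1, -1, -1, -1, -1, -1, -1, -1, -1, -1, -1, -1, -1, -1, -1, -1, -1, -1, -1]
90 [-1, -1, -1, -1, -1, -1, -1, -1, -1, -1, -1, -1, -1, -1, -1, -1, -1, -1, -1, -1, -1, -1, -1, -1, -1, -1, -1, -1, -1, -1, -1, -1, -1, -1, -1, -1, -1, -1, -1, -1, -1, -1, -1, -1, -1, -1, -1, -1, -1, -1, -1, -1, -1, -1, -1]
125 [-1, -1, -1, -1, -1, -1, -1, -1, -1, -1, -1, -1, -1, -1, -1, -1, -1, -1, -1, -1, -1, -1, -1, -1, -1, -1, -1, -1, -1, -1, -1, -1, -1, -1, -1, -1, -1, -1, -1, -1, -1, -1, -1, -1, -1, -1, -1, -1, -1, -1, -1, -1, -1, -1, -1]
```

arm_command(series="0 0 0 0.045 -0.0178 0 0.08;0 0 0 0.045 -0.0178 0 0.08;0 0 0 0.045 -0.0178 0 0.08;0 0 0 0.045 -0.0178 0 0.08;0 0 0 0.045 -0.0178 0 0.08;0 0 0 0.045 -0.0178 0 0.08;0 0 0 0 0 0.04 0.08;0 0 0 0 0 0 0.08;0 0 0 0 0 0 0.08")

```text
time_s: 42.85
position: [600.8, 69.0, 161.2]
tool_rot: [0.858, 0.514, -0.001, -0.0]
wrist_force: [-0.7, -1.2, 0.4]
finger_gap: 0.935
finger_force: 0.0
```

```bash
python3 - <<'E'
from h import *
o=st(); print(tool(np.array([600,71,95])-o['position']).round(4))
E
```

```text
42.85 [600.8  69.  161.2] F [-0.7 -1.2  0.4] gap 79.8 head [ 6.190e+01  1.000e-01 -1.799e+02] q [ 0.11  0.4  -0.39  1.72  0.17  1.06 -0.82]
[ 0.0015 -0.0016  0.0662]
```

arm_command(series="0 0 0 0.001 -0.0016 0.03 0.08;0 0 0 0 0 0.036 0.08;0 0 0 0 0 0 0.03;0 0 0 0 0 0 0.025;0 0 0 0 0 0 0.025;0 0 0 0 0 0 0.025;0 0 0 0 0 0 0.025;0 0 0 0 0 0 0.025")

```text
time_s: 43.65
position: [599.7, 73.0, 99.3]
tool_rot: [0.858, 0.514, -0.0, -0.0]
wrist_force: [-7.2, 1.0, 6.0]
finger_gap: 0.398
finger_force: 59.5
```

```bash
python3 - <<'E'
from h import *
o=st()
E
```

```text
43.65 [599.7  73.   99.3] F [-7.2  1.   6. ] gap 34.0 head [  61.9    0.  -179.9] q [ 0.1   0.47 -0.38  1.77  0.2   0.94 -0.85]
```

arm_command(series="0 0 4 0 0 0 0.025;0 0 8 0 0 0 0.025;0 0 8 0 0 0 0.025;0 0 8 0 0 0 0.025;0 0 8 0 0 0 0.025;0 0 8 0 0 0 0.025;0 0 8 0 0 0 0.025;0 0 8 0 0 0 0.025;0 0 8 0 0 0 0.025;0 0 8 0 0 0 0.025;0 0 8 0 0 0 0.025;0 0 8 0 0 0 0.025;0 0 8 0 0 0 0.025;0 0 8 0 0 0 0.025;0 0 6 0 0 0 0.025;0 0 0 0 0 0 0.025;0 0 0 0 0 0 0.025")

```text
time_s: 45.35
position: [600.1, 69.0, 99.2]
tool_rot: [0.898, -0.44, 0.0, 0.002]
wrist_force: [-5.3, -5.8, 7.6]
finger_gap: 0.399
finger_force: 59.9
```

```bash
python3 - <<'E'
from h import *
o=st()
E
```

```text
45.35 [600.1  69.   99.2] F [-5.3 -5.8  7.6] gap 34.1 head [-5.220e+01 -1.000e-01  1.799e+02] q [-0.24  0.45  0.06  1.78 -0.03  0.91 -2.64]
```

arm_command(series="0 0 0 0 0 0 0.08;0 0 0 0 0 0 0.08;0 0 0 0 0 0 0.08;0 0 0 0 0 -0.03 0.08;0 0 -8.5 0 0 -0.036 0.08;0 0 -8.5 0 0 0 0.08;0 0 -8.5 0 0 0 0.08;0 0 -8.5 0 0 0 0.08;0 0 -8.5 0 0 0 0.08;0 0 -8.5 0 0 0 0.08;0 0 -8.5 0 0 0 0.08;0 0 -8.5 0 0 0 0.08;0 0 -8.5 0 0 0 0.08;0 0 -8.5 0 0 0 0.08;0 0 0 -0.0306 0.0374 0 0.08;0 0 0 -0.0306 0.0374 0 0.08;0 0 0 -0.0306 0.0374 0 0.08;0 0 0 -0.0306 0.0374 0 0.08;0 0 0 -0.0306 0.0374 0 0.08;0 0 0 -0.0306 0.0374 0 0.08")

```text
time_s: 47.35
position: [568.6, -217.7, 163.0]
tool_rot: [0.959, 0.284, 0.001, 0.0]
wrist_force: [1.4, -0.2, 0.6]
finger_gap: 0.934
finger_force: 0.0
```

arm_command(series="0 0 0 0 0 0 0.08;0 0 0 0 0 0 0.08")

```text
time_s: 47.55
position: [568.3, -217.7, 162.6]
tool_rot: [0.959, 0.282, 0.0, 0.0]
wrist_force: [0.3, 0.2, -0.6]
finger_gap: 0.939
finger_force: 0.0
```

```bash
python3 - <<'E'
from h import *
o=st(); print(tool(np.array([568.7,-217,95])-o['position']).round(4))
E
```

```text
47.55 [ 568.3 -217.7  162.6] F [ 0.3  0.2 -0.6] gap 80.2 head [ 32.7  -0.  180. ] q [ 0.38  0.38 -0.11  1.72  0.05  1.04 -0.74]
[ 0.0007 -0.0004  0.0676]
```

Right knob, about +1.3 rad (75°).

arm_command(series="0 0 0 0 0 0.03 0.08;0 0 0 0 0 0.038 0.08;0 0 0 0 0 0 0.03;0 0 0 0 0 0 0.025;0 0 0 0 0 0 0.025;0 0 0 0 0 0 0.025;0 0 0 0 0 0 0.025;0 0 0 0 0 0 0.025;0 0 3 0 0 0 0.025;0 0 8 0 0 0 0.025;0 0 8 0 0 0 0.025;0 0 8 0 0 0 0.025;0 0 8 0 0 0 0.025;0 0 8 0 0 0 0.025;0 0 8 0 0 0 0.025;0 0 8 0 0 0 0.025;0 0 8 0 0 0 0.025;0 0 8 0 0 0 0.025;0 0 0 0 0 0 0.025;0 0 0 0 0 0 0.025")

```text
time_s: 49.55
position: [568.2, -213.9, 96.0]
tool_rot: [0.934, -0.358, -0.001, -0.001]
wrist_force: [-4.2, 3.7, 3.3]
finger_gap: 0.4
finger_force: 59.6
```

```bash
python3 - <<'E'
from h import *
o=st()
E
```

```text
49.55 [ 568.2 -213.9   96. ] F [-4.2  3.7  3.3] gap 34.1 head [-4.200e+01  1.000e-01 -1.799e+02] q [ 0.15  0.46  0.18  1.78 -0.11  0.91 -1.92]
```

arm_command(series="0 0 0 0 0 0 0.08;0 0 0 0 0 0 0.08;0 0 0 0 0 0 0.08;0 0 0 0 0 -0.03 0.08;0 0 -8.5 0 0 -0.05 0.08;0 0 -8.5 0 0 -0.05 0.08;0 0 -8.5 0 0 0 0.08;0 0 -8.5 0 0 0 0.08;0 0 0 -0.004 -0.0375 0 0.08;0 0 0 -0.004 -0.0375 0 0.08;0 0 0 -0.004 -0.0375 0 0.08;0 0 0 -0.004 -0.0375 0 0.08;0 0 0 0 0 0 0.08;0 0 0 0 0 0 0.08;0 0 0 0 0 0 0.08")

```text
time_s: 51.05
position: [573.6, -67.3, 224.5]
tool_rot: [0.997, -0.072, 0.0, 0.001]
wrist_force: [0.4, 0.5, -0.3]
finger_gap: 0.934
finger_force: 0.0
```

```bash
cat > bar.py <<'E'
from h import *
o=st(); w=snap('wrist','w20'); g=cv2.cvtColor(w['color'],6)
for y in (-70,0,70):
    for c in cap(w,(O+41*X+y*Y),70,16,30,40): print('jar',y,c[0],sh(c[1]))
for y in (-140,-125,-90,-35,35,90,125,140):
    xs=np.arange(-30,75,1.); U=np.array([proj(w,O+x*X+y*Y+np.array([0,0,44]),True) for x in xs]).astype(np.float32)
    v=cv2.remap(g,U[None,:,0],U[None,:,1],1)[0]
    print(y,'from -10:',v[20:92].tolist())
E
python3 bar.py
```

```text
51.05 [573.6 -67.3 224.5] F [ 0.4  0.5 -0.3] gap 79.8 head [ -8.2  -0.  179.9] q [ 0.02  0.27  0.03  1.72 -0.01  1.14 -1.67]
jar -70 [45.5, 42.5, 22.5] (np.float64(39.2), np.float64(-74.8))
jar 0 [43.5, 43.5, 21.299999237060547] (np.float64(38.3), np.float64(-2.2))
jar 70 [71.5, 43.5, 23.5] (np.float64(36.0), np.float64(41.2))
jar 70 [31.5, 46.5, 27.200000762939453] (np.float64(36.3), np.float64(78.6))
-140 from -10: [49, 49, 49, 48, 49, 51, 51, 51, 54, 65, 93, 134, 161, 172, 172, 171, 172, 172, 172, 172, 168, 151, 125, 115, 122, 128, 129, 129, 128, 126, 127, 129, 128, 130, 129, 128, 131, 132, 133, 135, 137, 137, 137, 135, 133, 131, 128, 126, 128, 128, 130, 128, 130, 132, 134, 132, 129, 128, 128, 128, 131, 133, 135, 135, 134, 133, 130, 128, 126, 125, 124, 124]
-125 from -10: [132, 133, 133, 135, 133, 121, 108, 131, 154, 154, 135, 145, 163, 170, 171, 171, 171, 172, 172, 170, 163, 138, 109, 116, 126, 130, 131, 132, 132, 134, 134, 133, 130, 127, 127, 128, 130, 130, 131, 133, 132, 131, 131, 129, 128, 128, 129, 128, 129, 128, 128, 128, 128, 127, 127, 127, 127, 127, 128, 128, 128, 128, 126
[... 1534 characters left out ...]
, 81, 91, 97, 95, 93, 97, 104, 109, 111, 114, 115, 115, 113, 114, 116, 113, 104, 118, 127, 130, 131, 132, 134, 134, 133, 132, 130, 129, 128, 127, 127, 128, 129, 130, 132, 132, 134, 131, 131, 128, 126, 126, 127, 128, 128, 128, 128, 127, 127, 128, 127, 125, 125, 126, 127, 127, 128, 127, 128, 131, 134, 134, 134, 134, 133, 134, 135, 134]
140 from -10: [70, 72, 73, 72, 69, 70, 69, 70, 81, 95, 105, 109, 110, 116, 126, 146, 162, 165, 152, 129, 117, 122, 127, 128, 127, 124, 125, 127, 128, 127, 126, 125, 124, 126, 128, 129, 129, 128, 129, 131, 130, 131, 132, 130, 130, 128, 128, 129, 130, 132, 131, 129, 127, 126, 126, 127, 129, 129, 130, 131, 133, 135, 134, 134, 134, 131, 131, 130, 128, 127, 127, 130]
```

View pics/w20.png

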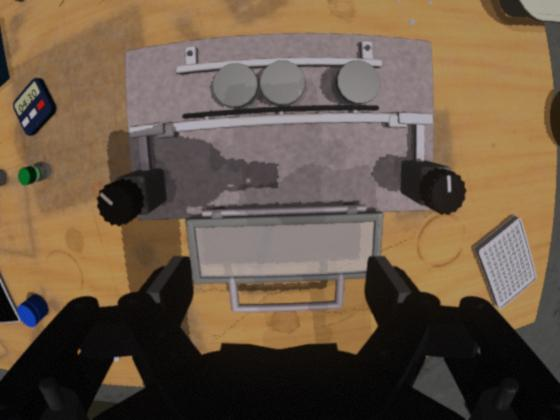

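The left jar has been shifted along the row to about (236,86) but is still standing in line; the strip at y≈110 px touches all three. I'll compare the strip's protrusion now with the free state in w10.

```bash
cat > press.py <<'E'
from h import *
def edges(w,lab):
    g=cv2.cvtColor(w['color'],6); out=[]
    for y in (-97,-93,-50,-44,-38,-32,-20,20,32,38,60,75,90,95):
        xs=np.arange(-40,40,.5); 
        prof=[]
        for dy in(-1,0,1):
            U=np.array([proj(w,O+x*X+(y+dy)*Y+np.array([0,0,44]),True) for x in xs]).astype(np.float32)
            prof.append(cv2.remap(g,U[None,:,0],U[None,:,1],1)[0])
        v=np.mean(prof,0); d=np.gradient(cv2.GaussianBlur(v[None].astype(np.float32),(0,0),1.5)[0],xs)
        s=np.argmin(v[40:])+40           # strip (dark) minimum
        b=np.argmin(d[max(0,s-30):s-2])+max(0,s-30)  # main falling edge before strip
        r=np.argmax(d[s:s+14])+s
        k=np.argmax(d[max(0,s-46):s-10])+max(0,s-46) # front edge of bar (rising)
        out.append((y,xs[k],xs[b],xs[s],xs[r])); 
    for q in out: print(lab,*q)
w=snap('wrist'); edges(w,'now')
o=status.get_obs(); Rt=R.from_quat(o['tool_rot']); rel=Rt.inv().apply(np.array(w['xyz'])-o['position']); rq=Rt.inv()*R.from_quat(w['orientation'])
T=R.from_quat([.9984,-.056,0,0]); T=R.from_quat(T.as_quat())
w0=dict(w); w0['color']=cv2.imread('pics/w10.png'); w0['xyz']=np.array([576.48,-62.29,223.56])+T.apply(rel); w0['orientation']=(T*rq).as_quat()
edges(w0,'w10')
E
python3 press.py
```

```text
now -97 1.5 13.5 15.5 18.0
now -93 1.5 12.5 15.5 18.0
now -50 1.0 12.5 15.0 17.5
now -44 1.0 12.5 14.5 17.5
now -38 1.0 12.0 14.5 17.5
now -32 1.0 12.5 14.5 17.5
now -20 1.0 12.0 14.5 17.5
now 20 0.5 11.5 14.0 17.0
now 32 0.0 11.5 14.0 16.5
now 38 0.5 11.5 14.0 20.5
now 60 0.5 11.0 13.5 16.5
now 75 -0.5 11.5 13.5 16.5
now 90 -0.5 11.5 13.0 16.0
now 95 -0.5 11.0 13.5 16.0
w10 -97 -29.5 -12.0 -10.0 -7.5
w10 -93 -29.5 -12.5 -10.0 -7.0
w10 -50 -29.0 -21.5 -10.0 -7.0
w10 -44 -29.0 -12.0 -10.5 -7.0
w10 -38 -29.0 -12.5 -10.0 -7.5
w10 -32 -29.0 -12.5 -10.5 -6.5
w10 -20 -29.5 -12.5 -9.0 -7.0
w10 20 -29.5 -13.0 -9.0 -7.0
w10 32 -30.0 -12.5 -10.5 -7.5
w10 38 -29.5 -13.0 -10.5 -7.0
w10 60 -30.0 -13.0 -10.5 -7.5
w10 75 -16.5 -13.0 -10.0 -7.5
w10 90 -30.0 -13.5 -11.0 -7.5
w10 95 -30.0 -13.0 -11.0 -7.5
```

Measured press is about 6 mm, with the right end about 3 mm ahead, so I'll back the right knob off 0.5 rad. That should leave it square at about 4.4 mm.

arm_command(series="0 0 0 0.004 0.0369 0 0.08;0 0 0 0.004 0.0369 0 0.08;0 0 0 0.004 0.0369 0 0.08;0 0 0 0.004 0.0369 0 0.08;0 0 0 0 0 0.03 0.08;0 0 0 0 0 0.03 0.08;0 0 0 0 0 0 0.08;0 0 0 0 0 0.03 0.08;0 0 0 0 0 0.037 0.08;0 0 0 0 0 0 0.03;0 0 0 0 0 0 0.025;0 0 0 0 0 0 0.025;0 0 0 0 0 0 0.025;0 0 0 0 0 0 0.025;0 0 0 0 0 0 0.025")

```text
time_s: 52.65
position: [570.3, -213.9, 99.3]
tool_rot: [0.998, -0.07, 0.002, 0.0]
wrist_force: [1.4, 0.7, 5.8]
finger_gap: 0.4
finger_force: 59.9
```

```bash
python3 - <<'E'
from h import *
o=st()
E
```

```text
52.65 [ 570.3 -213.9   99.3] F [1.4 0.7 5.8] gap 34.2 head [ -8.1  -0.2 180. ] q [ 0.22  0.45  0.08  1.78 -0.05  0.91 -1.38]
```

arm_command(series="0 0 -4 0 0 0 0.025;0 0 -7 0 0 0 0.025;0 0 -7 0 0 0 0.025;0 0 -7 0 0 0 0.025;0 0 -4 0 0 0 0.025;0 0 0 0 0 0 0.025;0 0 0 0 0 0 0.025")

```text
time_s: 53.35
position: [570.7, -212.3, 98.9]
tool_rot: [0.983, 0.182, 0.002, -0.0]
wrist_force: [1.6, 3.8, 5.6]
finger_gap: 0.396
finger_force: 59.8
```

```bash
python3 - <<'E'
from h import *
o=st()
E
```

```text
53.35 [ 570.7 -212.3   98.9] F [1.6 3.8 5.6] gap 33.8 head [ 21.   -0.2 180. ] q [ 0.31  0.45 -0.03  1.77  0.01  0.91 -0.93]
```

arm_command(series="0 0 0 0 0 0 0.08;0 0 0 0 0 0 0.08;0 0 0 0 0 0 0.08;0 0 0 0 0 -0.03 0.08;0 0 7.2 0 0 -0.05 0.08;0 0 7.2 0 0 -0.05 0.08;0 0 7.2 0 0 0 0.08;0 0 7.2 0 0 0 0.08;0 0 0 -0.004 -0.0375 0 0.08;0 0 0 -0.004 -0.0375 0 0.08;0 0 0 -0.004 -0.0375 0 0.08;0 0 0 -0.004 -0.0375 0 0.08;0 0 0 0 0 0 0.08;0 0 0 0 0 0 0.08;0 0 0 0 0 0 0.08")

```text
time_s: 54.85
position: [573.0, -64.9, 227.1]
tool_rot: [0.998, -0.07, -0.0, 0.001]
wrist_force: [0.3, 0.2, -0.5]
finger_gap: 0.934
finger_force: 0.0
```

```bash
python3 press.py | grep now; python3 bar.py | head -6; python3 - <<'E'
from h import *
w=snap('wrist','w22')
g=cv2.cvtColor(w['color'],6)
for y in (-95,-35,25,90,100):
    xs=np.arange(50,70,.5); U=np.array([proj(w,O+x*X+y*Y+np.array([0,0,44]),True) for x in xs]).astype(np.float32)
    v=cv2.GaussianBlur(cv2.remap(g,U[None,:,0],U[None,:,1],1).astype(np.float32),(0,0),1.5)[0]; print('fence',y,xs[np.argmax(np.gradient(v))])
E
```

```text
now -97 -1.0 12.0 14.5 17.0
now -93 -1.0 12.0 14.0 17.0
now -50 -1.0 12.0 14.0 17.5
now -44 -0.5 12.0 14.0 17.5
now -38 -0.5 12.0 14.0 17.0
now -32 -1.0 12.0 14.0 17.0
now -20 -1.0 11.5 14.0 17.0
now 20 -1.0 12.0 14.0 17.0
now 32 -1.0 12.0 14.5 17.0
now 38 -1.0 11.5 14.0 20.5
now 60 -1.0 12.0 14.5 17.5
now 75 -1.0 12.0 14.5 17.0
now 90 -1.0 11.5 13.5 17.5
now 95 -1.0 12.0 14.0 17.0
54.9 [573.1 -65.1 227.1] F [0.  0.4 0.4] gap 80.1 head [ -8.    0.  179.9] q [ 0.04  0.27 -0.    1.72  0.    1.15 -1.67]
jar -70 [45.5, 45.5, 29.399999618530273] (np.float64(36.1), np.float64(-74.9))
jar 0 [45.5, 42.5, 23.799999237060547] (np.float64(38.5), np.float64(-4.5))
jar 70 [72.5, 39.5, 22.399999618530273] (np.float64(39.7), np.float64(40.0))
-140 from -10: [51, 52, 52, 53, 53, 53, 55, 82, 131, 161, 170, 171, 171, 172, 173, 172, 171, 163, 142, 109, 103, 121, 129, 129, 128, 129, 129, 128, 127, 127, 126, 127, 128, 129, 129, 129, 130, 130, 133, 135, 136, 138, 138, 136, 133, 130, 128, 127, 127, 128, 129, 129, 130, 133, 132, 131, 129, 128, 128, 129, 131, 133, 134, 136, 134, 133, 130, 128, 127, 125, 124, 124]
-125 from -10: [132, 130, 125, 122, 134, 154, 163, 156, 151, 163, 170, 170, 170, 171, 170, 172, 172, 166, 153, 134, 131, 134, 134, 133, 131, 130, 131, 131, 132, 133, 133, 133, 131, 128, 128, 129, 129, 130, 132, 132, 132, 131, 129, 128, 127, 128, 130, 129, 128, 128, 127, 127, 127, 126, 126, 125, 126, 127, 128, 127, 127, 127, 126, 126, 127, 126, 127, 128, 130, 131, 133, 134]
fence -95 59.5
fence -35 59.5
fence 25 59.5
fence 90 59.5
fence 100 60.0
```

The bar is square and the press is about 4.3 mm. Next, the guard.

arm_command(series="0 0 -8.5 0 0 0 0.05;0 0 -8.5 0 0 0 0.026;0 0 -8.5 0 0 0 0.026;0 0 -8.5 0 0 0 0.026;0 0 -8.5 0 0 0 0.026;0 0 -8.5 0 0 0 0.026;0 0 -8.5 0 0 0 0.026;0 0 -8.5 0 0 0 0.026;0 0 -8.5 0 0 0 0.026;0 0 -8.5 0 0 0 0.026;0 0 -6.8 0 0 0 0.026;0 0 0 -0.0022 -0.045 0 0.026;0 0 0 -0.0022 -0.045 0 0.026;0 0 0 -0.0022 -0.045 0 0.026;0 0 0 0 0 0.04 0.026;0 0 0 0 0 0.04 0.026;0 0 0 0 0 0 0.026;0 0 0 0 0 0 0.026;0 0 0 0 0 0 0.026")

```text
time_s: 56.9
position: [440.3, -55.6, 149.1]
tool_rot: [0.744, 0.668, 0.001, 0.001]
wrist_force: [0.4, 0.2, 0.7]
finger_gap: 0.305
finger_force: 0.0
```

```bash
cat > gb.py <<'E'
from h import *
o=st(); w=snap('wrist','w23'); g=cv2.cvtColor(w['color'],6)
for y in (-45,-35,-25,-15,0,15,25,35,45):
    xs=np.arange(-230,-140,1.); U=np.array([proj(w,O+x*X+y*Y+np.array([0,0,48]),True) for x in xs]).astype(np.float32)
    v=cv2.remap(g,U[None,:,0],U[None,:,1],1)[0]; print(y,U[45].round(),v.tolist())
E
python3 gb.py
```

```text
56.9 [440.3 -55.6 149.1] F [0.4 0.2 0.7] gap 26.1 head [ 83.9  -0.  179.8] q [ 0.26  0.12 -0.25  2.1   0.04  0.92 -0.12]
-45 [298. 266.] [22, 20, 17, 19, 19, 21, 45, 95, 122, 126, 128, 127, 128, 128, 128, 127, 126, 127, 126, 127, 128, 121, 95, 90, 103, 114, 128, 135, 124, 110, 98, 86, 95, 118, 122, 119, 120, 121, 123, 123, 122, 121, 121, 121, 121, 124, 124, 125, 123, 118, 115, 82, 37, 19, 18, 19, 18, 19, 24, 33, 41, 43, 43, 43, 43, 42, 42, 42, 42, 34, 25, 21, 21, 19, 19, 18, 21, 21, 24, 45, 92, 126, 135, 136, 135, 134, 135, 135, 134, 135]
-35 [298. 255.] [43, 37, 28, 20, 19, 21, 44, 92, 122, 129, 127, 128, 129, 129, 129, 127, 126, 126, 125, 125, 125, 119, 96, 91, 103, 114, 130, 136, 123, 110, 99, 84, 88, 103, 105, 105, 112, 115, 114, 114, 113, 114, 119, 125, 125, 127, 137, 136, 135, 133, 124, 90, 39, 21, 20, 21, 30, 40, 43, 44, 43, 44, 44, 44, 47, 63, 87, 95, 92, 109, 129, 134, 133, 133, 134, 134, 133, 134, 135, 135, 134, 135, 136, 135, 136, 136, 135, 134, 136, 136]
-25 [299. 243.] [115, 116, 114, 115, 118, 117, 118, 116, 117, 115, 115, 118, 117, 116, 116, 116, 114, 113, 116, 113, 11
[... 2285 characters left out ...]
, 66, 80, 97, 119, 126, 126, 125, 124, 122, 122, 121, 121, 120, 121, 120, 120, 120, 118, 117, 113, 114, 113, 104, 96, 92, 82, 59, 52, 46, 43, 52, 61, 65, 65, 65, 63, 64, 93, 123, 132, 132, 133, 132, 134, 133, 133, 134, 134, 134, 133, 134, 135, 134, 136, 136, 135, 136, 134]
45 [300. 155.] [140, 141, 142, 142, 144, 142, 137, 133, 139, 140, 139, 139, 139, 137, 119, 100, 89, 83, 82, 79, 78, 77, 73, 71, 80, 86, 96, 103, 97, 90, 80, 69, 61, 75, 102, 112, 116, 118, 119, 119, 120, 119, 120, 124, 123, 121, 115, 89, 75, 73, 72, 70, 68, 64, 53, 52, 53, 55, 56, 55, 48, 45, 52, 62, 65, 65, 64, 60, 64, 104, 133, 136, 136, 135, 134, 135, 134, 135, 135, 136, 135, 135, 136, 136, 135, 136, 136, 136, 135, 136]
```

arm_command(series="0 0 0 0 -0.0018 0.02 0.026;0 0 0 0 0 0.03 0.026;0 0 0 0 0 0.03 0.026;0 0 0 0 0 0.02 0.026;0 0 0 0 0 0.017 0.026;0 0 0 0 0 0 0.026;0 0 0 0 0 0 0.026", force=40)

```text
time_s: 57.65
position: [437.9, -55.1, 31.3]
tool_rot: [0.744, 0.669, 0.001, 0.001]
wrist_force: [-0.6, 0.3, 0.8]
finger_gap: 0.3
finger_force: 0.0
```

arm_command(series="0 0 0 0 0 0 0.004;0 0 0 0 0 0 0.004;0 0 0 0 0 0 0.004;0 0 0 0 0 0 0.004;0 0 0 0 0 0 0.004")

```text
time_s: 58.15
position: [438.9, -55.2, 31.7]
tool_rot: [0.744, 0.669, 0.001, 0.002]
wrist_force: [2.2, -0.6, 7.5]
finger_gap: 0.096
finger_force: 39.6
```

```bash
python3 - <<'E'
from h import *
o=st(); print(o['finger_force'],sh(o['position']))
# arc increments: bar angle from level (180deg) to past upright
th=np.radians(np.linspace(180,50,27)); x=115*np.cos(th); z=115*np.sin(th)
print(np.c_[np.degrees(th)[1:],np.diff(x),np.diff(z)].round(1).tolist())
E
```

```text
58.15 [438.9 -55.2  31.7] F [ 2.2 -0.6  7.5] gap 8.2 head [ 83.9   0.  179.7] q [ 0.23  0.31 -0.23  2.2   0.12  0.64 -0.19]
39.58226144313812 (np.float64(-202.0), np.float64(2.0))
[[175.0, 0.4, 10.0], [170.0, 1.3, 9.9], [165.0, 2.2, 9.8], [160.0, 3.0, 9.6], [155.0, 3.8, 9.3], [150.0, 4.6, 8.9], [145.0, 5.4, 8.5], [140.0, 6.1, 8.0], [135.0, 6.8, 7.4], [130.0, 7.4, 6.8], [125.0, 8.0, 6.1], [120.0, 8.5, 5.4], [115.0, 8.9, 4.6], [110.0, 9.3, 3.8], [105.0, 9.6, 3.0], [100.0, 9.8, 2.2], [95.0, 9.9, 1.3], [90.0, 10.0, 0.4], [85.0, 10.0, -0.4], [80.0, 9.9, -1.3], [75.0, 9.8, -2.2], [70.0, 9.6, -3.0], [65.0, 9.3, -3.8], [60.0, 8.9, -4.6], [55.0, 8.5, -5.4], [50.0, 8.0, -6.1]]
```

arm_command(series="0 0 0 0 0.0004 -0.01 0.004;0 0 0 0 0.0013 -0.0099 0.004;0 0 0 0 0.0022 -0.0098 0.004;0 0 0 0 0.003 -0.0096 0.004;0 0 0 0 0.0038 -0.0093 0.004;0 0 0 0 0.0046 -0.0089 0.004;0 0 0 0 0.0054 -0.0085 0.004;0 0 0 0 0.0061 -0.008 0.004;0 0 0 0 0.0068 -0.0074 0.004;0 0 0 0 0 0 0.004")

```text
time_s: 59.15
position: [468.4, -58.5, 112.3]
tool_rot: [0.744, 0.669, -0.002, -0.002]
wrist_force: [-5.5, 1.9, 3.5]
finger_gap: 0.097
finger_force: 39.3
```

```bash
python3 - <<'E'
from h import *
o=st(); print(o['finger_force'],sh(o['position']))
E
```

```text
59.15 [468.4 -58.5 112.3] F [-5.5  1.9  3.5] gap 8.3 head [  83.9    0.  -179.7] q [ 0.25  0.23 -0.24  2.07  0.07  0.86 -0.14]
39.31386351585388 (np.float64(-172.3), np.float64(1.9))
```

arm_command(series="0 0 0 0 0.0074 -0.0068 0.004;0 0 0 0 0.008 -0.0061 0.004;0 0 0 0 0.0085 -0.0054 0.004;0 0 0 0 0.0089 -0.0046 0.004;0 0 0 0 0.0093 -0.0038 0.004;0 0 0 0 0.0096 -0.003 0.004;0 0 0 0 0.0098 -0.0022 0.004;0 0 0 0 0.0099 -0.0013 0.004;0 0 0 0 0.01 -0.0004 0.004;0 0 0 0 0.01 0.0004 0.004;0 0 0 0 0.0099 0.0013 0.004;0 0 0 0 0.0098 0.0022 0.004;0 0 0 0 0 0 0.004")

```text
time_s: 60.45
position: [582.9, -71.0, 142.9]
tool_rot: [0.744, 0.669, 0.001, 0.002]
wrist_force: [2.0, -0.2, 5.7]
finger_gap: 0.099
finger_force: 43.1
```

```bash
python3 - <<'E'
from h import *
o=st(); print(o['finger_force'],sh(o['position']))
E
```

```text
60.45 [582.9 -71.  142.9] F [ 2.  -0.2  5.7] gap 8.4 head [ 83.9   0.  179.8] q [ 0.23  0.37 -0.23  1.79  0.1   0.99 -0.14]
43.14148128032684 (np.float64(-57.1), np.float64(1.9))
```

arm_command(series="0 0 0 0 0.0096 0.003 0.004;0 0 0 0 0.0093 0.0038 0.004;0 0 0 0 0.0089 0.0046 0.004;0 0 0 0 0.0085 0.0054 0.004;0 0 0 0 0.008 0.0061 0.004;0 0 0 0 0.005 0.0045 0.004;0 0 0 0 0 0 0.004;0 0 0 0 0 0 0.004;0 0 0 0 0 0 0.02;0 0 0 0 0 0 0.026;0 0 0 0 0 0 0.026;0 0 0 0 0 0 0.026;0 0 0 0 0 -0.03 0.026;0 0 0 0 0 -0.05 0.026;0 0 0 0 0 -0.05 0.026;0 0 0 0 0 0 0.026;0 0 0 0 0 0 0.026;0 0 0 0 0 0 0.026")

```text
time_s: 62.25
position: [628.5, -75.3, 242.6]
tool_rot: [0.743, 0.669, -0.001, -0.001]
wrist_force: [0.3, -0.0, -0.1]
finger_gap: 0.308
finger_force: 0.0
```

```bash
python3 - <<'E'
from h import *
o=st(); print(o['finger_force'],sh(o['position']))
w=snap('wrist','w24'); g=cv2.cvtColor(w['color'],6)
for y in (-30,-15,0,15,30,45):
    xs=np.arange(-40,25,1.); U=np.array([proj(w,O+x*X+y*Y+np.array([0,0,129]),True) for x in xs]).astype(np.float32)
    v=cv2.remap(g,U[None,:,0],U[None,:,1],1)[0]; print(y,v.tolist())
E
```

```text
62.25 [628.5 -75.3 242.6] F [ 0.3 -0.  -0.1] gap 26.3 head [  83.9    0.  -179.8] q [ 0.22  0.37 -0.23  1.56  0.09  1.23 -0.12]
0.0 (np.float64(-11.4), np.float64(2.5))
-30 [137, 136, 136, 133, 110, 79, 71, 75, 85, 83, 71, 65, 57, 50, 52, 55, 53, 55, 72, 96, 102, 104, 108, 112, 113, 112, 110, 111, 103, 91, 103, 117, 132, 145, 139, 121, 106, 94, 103, 142, 150, 140, 120, 104, 126, 106, 56, 31, 29, 30, 45, 56, 56, 54, 56, 57, 58, 54, 45, 41, 38, 33, 38, 44, 57]
-15 [137, 139, 137, 136, 117, 81, 71, 78, 88, 83, 72, 65, 61, 49, 52, 54, 54, 56, 69, 94, 99, 98, 98, 103, 106, 109, 111, 113, 107, 95, 104, 118, 132, 147, 142, 124, 108, 93, 109, 146, 149, 139, 121, 99, 108, 108, 62, 26, 29, 40, 78, 121, 133, 133, 129, 120, 102, 85, 81, 80, 79, 78, 79, 82, 85]
0 [137, 137, 137, 133, 113, 83, 73, 78, 88, 84, 72, 65, 62, 54, 56, 56, 55, 55, 69, 97, 108, 108, 105, 103, 103, 103, 105, 104, 98, 90, 104, 117, 133, 145, 142, 125, 110, 92, 83, 112, 143, 142, 127, 112, 110, 95, 49, 28, 28, 33, 64, 97, 104, 104, 106, 107, 103, 99, 102, 105, 106, 105, 106, 104, 104]
15 [139, 138, 139, 136, 115, 87, 81, 89,
[... 164 characters left out ...]
116, 116, 108, 68, 33, 29, 34, 50, 58, 47, 72, 108, 125, 126, 126, 125, 124, 125, 125, 123, 124, 123]
30 [139, 139, 138, 139, 126, 94, 78, 86, 102, 100, 86, 77, 69, 61, 66, 71, 72, 72, 83, 117, 129, 130, 129, 131, 128, 119, 111, 111, 100, 99, 118, 137, 151, 168, 165, 147, 128, 108, 93, 117, 154, 165, 143, 110, 116, 102, 54, 29, 28, 37, 75, 112, 101, 78, 71, 72, 71, 69, 66, 66, 65, 65, 68, 75, 86]
45 [138, 138, 137, 133, 109, 73, 63, 82, 108, 109, 93, 81, 73, 60, 69, 73, 75, 75, 82, 111, 127, 129, 132, 137, 136, 128, 120, 119, 102, 77, 82, 89, 97, 107, 106, 97, 88, 78, 79, 112, 150, 169, 153, 131, 122, 103, 64, 33, 28, 33, 50, 60, 62, 97, 121, 126, 125, 125, 124, 124, 125, 123, 123, 123, 123]
```

```bash
python3 - <<'E'
from h import *
w=snap('wrist'); g=cv2.cvtColor(w['color'],6)
for y in (-75,0,45,-4):
    for c in cap(w,(O+38.5*X+y*Y),70,18,36,40): print('jar',y,c[0],sh(c[1]))
for y in (-95,-45,20,75,90):
    xs=np.arange(5,70,.5); U=np.array([proj(w,O+x*X+y*Y+np.array([0,0,44]),True) for x in xs]).astype(np.float32)
    v=cv2.GaussianBlur(cv2.remap(g,U[None,:,0],U[None,:,1],1).astype(np.float32),(0,0),1.5)[0]; s=np.argmin(v[:40]); d=np.gradient(v)
    print(y,'strip',xs[s],xs[s+np.argmax(d[s:s+14])],'fence',xs[90+np.argmax(d[90:])])
E
```

```text
jar -75 [38.5, 30.5, 28.799999237060547] (np.float64(35.4), np.float64(-63.2))
jar 0 [40.5, 42.5, 18.799999237060547] (np.float64(38.8), np.float64(-1.9))
jar 0 [41.5, 1.5, 19.100000381469727] (np.float64(38.5), np.float64(39.1))
jar 45 [38.5, 45.5, 23.200000762939453] (np.float64(36.5), np.float64(40.1))
jar 45 [34.5, 5.5, 27.5] (np.float64(31.9), np.float64(79.0))
jar -4 [36.5, 49.5, 29.899999618530273] (np.float64(35.2), np.float64(-13.3))
-95 strip 23.0 29.5 fence 61.0
-45 strip 14.0 17.5 fence 59.0
20 strip 14.0 17.0 fence 59.5
75 strip 14.5 17.0 fence 59.5
90 strip 14.0 17.5 fence 59.5
```

Strip and jars are unchanged and the guard is shut, so I'm handing it in.

```bash
python3 -c "
from plant import workorder; print(workorder.hand_in())"
```

```text
the job is handed in; nothing more can be done
None
```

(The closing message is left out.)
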